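# Square up a pile of pump cover plates and start the clamp

## Robot

A 6-joint arm with a two-finger parallel gripper is mounted at the origin on the work surface. World frame = base frame: x ahead of the robot, y to its left, z up, the work surface at z = 0. Lengths are in m, angles in rad, forces in N, time in s.
With the tool pointing down it reaches from about 0.325 to 0.775 m from the base axis. Payload 5.5 kg.
Tool frame: the origin (TCP) lies midway between the tips of the shut fingers; the grasp point (between the pads) lies 19 mm behind it (r.hold_point_z is the distance from the TCP to the grasp point, in m); y points along the fingers, z is the direction in which the jaws open and shut, and the axes are right-handed (so a half turn about y gives the same grasp; the last joint's range is limited). The gripper opens to 88 mm and grips with 3 to 60 N. Pads are 20 mm wide; open, the fingers measure 115 mm over their backs; the gripper's body (75 mm by 178 mm) begins 61 mm behind the grasp point.
Start: joints at [1.117, 0.091, 1.231, -0, 1.82, -0.057], TCP at [0.232, 0.553, 0.223] pointing down, gripper open.
Joint ranges: [-2.87, 2.87], [-0.86, 2.18], [0.17, 2.46], [-1.51, 4.65], [0.06, 2.69], [-2.65, 2.65]. Speed limits (rad/s): [2.57, 2.57, 3.01, 3.14, 3.14, 3.14].

## Interface

Orientations are given as a unit quaternion [x, y, z, w].
In Python, from bench import r gives the robot as it stands. The module is installed in compiled form; this text tells all that it offers.
- The arm moves only by the tool send_rows, never from a script. Its argument "steps" is a list of rows, each an object of numbers: "rx", "ry", "rz": the turn, a rotation vector about the tool's x, y, z in rad; "tx", "ty", "tz": the shift along the tool's x, y, z in cm; "claw": the gripper command: -1 is fully open, 1 is shut, values between are in proportion. A call has 1 to 8 rows; each row is the pose to reach, as a shift and turn from the pose measured when the call began, along the tool's axes at that moment; what a row does not reach only later rows make up. A row lasts 1/8 s, in which the tool goes at most 62.5 mm and 10.7 degrees, less where a joint would pass 70% of its speed; a pose out of reach is approached as far as the arm can. A call with a gripper value outside its range is refused whole. The fingers move at their own pace and stop on an object; "grip_force" is the grip in N (left out, the last holds). Time passes only in rows, so rows that repeat a pose let the fingers close. It gives the time, the measured TCP pose, the force and the opening at its end, in the units of the state.
- r.observe(): the state, without advancing time (a new reading comes with each control period).
- r.read_camera(name): name is "side" or "top"; returns the picture (420x560x3 uint8, blue, green, red); there is no depth.
- r.get_calibration(name): a dict with "fx", "fy", "cx", "cy" (pixels), "R" (3x3) and "t" (3): a world point X has camera coordinates R X + t. Camera axes: x right, y down, z forward; pixel columns grow to the right and rows downward; lengths in m; the calibration is good to about 2 mm. A picture is of the moment at which its call begins. get_calibration takes no time and is no camera call.
- r.close_job(): hands the job in, once; it reports no verdict.
The state is a dict: "time_s": time; "qpos": joint angles; "qvel": joint speeds; "joint_torque": joint torques, N m; "tcp_pos": TCP position; "orientation": TCP orientation; "ft_force": force on the tool from outside, world axes, zero at the start; "ft_torque": the same for the moment, N m; "grip_width": finger opening in m.
Only numpy, scipy, OpenCV 4.12 (cv2) and the standard library are available. Lean on these libraries where they do the work, as an engineer would, in place of code of your own. Each camera call takes 0.05 s, during which the arm holds its last target.

## Task

Make a square pile of the two pump cover plates in the red corner of the blue stacking fixture: the bare aluminium plate underneath, and the yellow plate, waiting on the grey infeed ledge beside it, slid across on top of it, both flush against the back and the side stop. Only when the pile is flush in the corner, press the green start button on the console fully down and let it come up again. Leave the other things on the bench where they are.

Things in the scene. Friction and masses are not known exactly. Their poses are not given: they have to be found in the camera images.
- fixture: Stacking fixture bolted to the bench. Origin: on the bench top under the centre of the corner seat, which is 90 mm in the fixture's x by 130 mm in its y; z up. Blue bed: top 20 mm above the bench, x -105 to +60 mm, y -80 to +120 mm, its -x side open. Two fixed grey clamp cylinders stand behind the back stop (x 60 to 95 mm, 52 mm high).
- seat (a point): Centre of the corner seat on the bed's top (20 mm above the bench), axes as the fixture. A plate flush against both stops has its origin here in x and y; the lower plate also in z, the upper plate 15 mm higher.
- back_stop (a point): Middle of the top edge of the red back stop's face, 56 mm above the bench. The face is at fixture x = +45 mm, looks to -x and runs from y -80 to +65 mm; 15 mm thick.
- side_stop (a point): Middle of the top edge of the red side stop's face, 56 mm above the bench. The face is at fixture y = -65 mm, looks to +y and runs from x -90 to +45 mm; 15 mm thick.
- ledge (a point): Centre of the top of the grey infeed ledge, 37 mm above the bench (17 mm above the bed, 2 mm higher than a plate lying on the bed). Flat, no stops, fixture x -105 to +60 mm, y +120 to +310 mm. Between it and a seated plate (edge at y +65 mm) is an open gap of 55 mm at bed height.
- lower_plate: Bare aluminium cover plate, 90 mm (its x) by 130 mm (its y) by 15 mm thick, about 0.5 kg, loose, flat on both faces, with black bolt-hole marks on top. Origin: centre of its underside. It starts flat on the blue bed, some 6 to 25 mm short of each stop and a little turned.
- upper_plate: Yellow cover plate, same shape as the aluminium one (90 x 130 x 15 mm, about 0.5 kg, loose). Origin: centre of its underside. It starts flat on the grey ledge, a little turned, its centre 12 to 28 mm nearer the open (-x) side than the seat's centre. It can be slid in the fixture's -y direction straight across the gap onto the aluminium plate without tipping.
- start_top (a point): Centre of the top face of the green start button, 36 mm across, on a grey console box (100 x 80 x 50 mm high) bolted to the bench. It is pressed straight down.
- start (a joint): Travel of the start button in m: 0 up, 0.006 fully down; a spring lifts it (about 4.5 N when fully down).
- oil_bottle: White plastic bottle with a red cap, 60 mm across, 170 mm high, bystander. Origin: centre of its underside.
- grease_can: Steel can with a blue band, 84 mm across, 100 mm high, bystander. Origin: centre of its underside.
- screwdriver: Screwdriver with an orange handle, 200 mm long, lying on the bench along its x, bystander.
- wrench: Steel wrench, 180 mm long, lying on the bench along its x, bystander.
- hammer: Hammer with a wooden handle, 260 mm long, lying on the bench along its x, bystander.
- bearing_ring: Steel bearing ring, 90 mm across, 22 mm high, lying flat, bystander. Origin: centre of its underside.
There are look-alikes about, which are no part of the job. What is shaped like the lower_plate but brown or turquoise is not meant.

How it is judged:
By the outcome, as a careful person would: the job done as asked, in the order asked, and still so for the second after the job is handed in, with the robot touching nothing.
It also fails if it takes over 72 s, if anything falls off the work surface, if the arm or the gripper's body presses on something with over 40 N, if the wrist force passes 120 N, or if a joint passes its speed limit or range.

## Working session

There is one attempt and no reset: what is moved stays moved. The work goes in short steps, Python scripts to look and compute and a tool call to move; the robot and the scene stay as the last step left them, time stands still between calls to the robot, and variables do not carry over. Pictures are saved under pics/ and viewed, and the job is handed in when it is done.

Besides the shell and the picture viewer there is one more tool, called by a JSON object that holds its "name" and its "arguments". send_rows: Moves the arm, as the interface text tells. Its arguments: {"type":"object","properties":{"steps":{"type":"array","items":{"type":"object","properties":{"rx":{"type":"number"},"ry":{"type":"number"},"rz":{"type":"number"},"tx":{"type":"number"},"ty":{"type":"number"},"tz":{"type":"number"},"claw":{"type":"number"}}}},"grip_force":{"type":"number"}},"required":["steps"]}

```bash
mkdir -p pics; python3 - <<'E'
from bench import r
import cv2,numpy as np
for n in("top","side"):
    cv2.imwrite(f"pics/{n}0.png",r.read_camera(n)); c=r.get_calibration(n); print(n,c)
o=r.observe(); print(o,r.hold_point_z)
E
```

```text
top {'fx': 421.40840615039247, 'fy': 421.40840615039247, 'cx': 278.4019848750956, 'cy': 215.2850222922226, 'R': array([[-0.00936761, -0.9995478 , -0.02857352],
       [-0.99502063,  0.01215311, -0.09892546],
       [ 0.09922799,  0.02750454, -0.99468453]]), 't': array([0.08853298, 0.48930391, 1.11187395])}
side {'fx': 439.09211474582116, 'fy': 439.09211474582116, 'cx': 279.90054913176874, 'cy': 208.69517614425678, 'R': array([[ 0.96216228, -0.27227106,  0.01059276],
       [-0.20198961, -0.73881216, -0.6429283 ],
       [ 0.18287683,  0.61646173, -0.76585312]]), 't': array([-0.45371319,  0.17717423,  0.97171132])}
{'time_s': 0.1, 'qpos': array([ 1.11727876e+00,  9.17893656e-02,  1.23174784e+00,  2.25211062e-05,
        1.81976630e+00, -5.67321387e-02]), 'qvel': array([ 0.00149513, -0.00276076, -0.00339343,  0.00039649, -0.00061978,
        0.00011936]), 'joint_torque': array([ 1.70102474e-03, -4.47858560e+01, -4.07567847e+01,  6.98759034e-02,
        2.85568699e-02, -1.02118872e-04]), 'tcp_pos': array([0.2317761 , 0.5531548 , 0.22162641]), 'orientation': array([ 0.6938201 , -0.13952453,  0.13920429, -0.6926534 ]), 'ft_force': array([ 0.16890177, -0.2015027 ,  0.67608121]), 'ft_torque': array([ 0.00583549, -0.05980096,  0.01488724]), 'grip_width': 0.08787922713250088} 0.0187
```

View pics/top0.png

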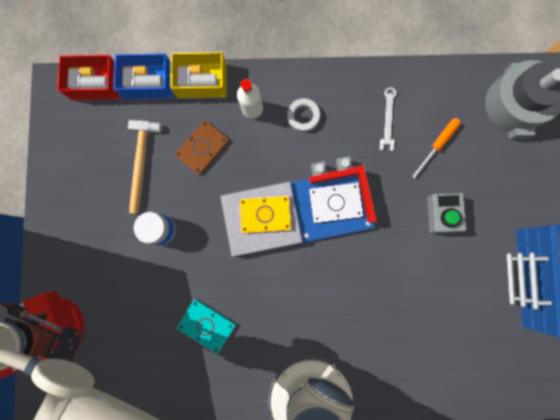

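View pics/side0.png

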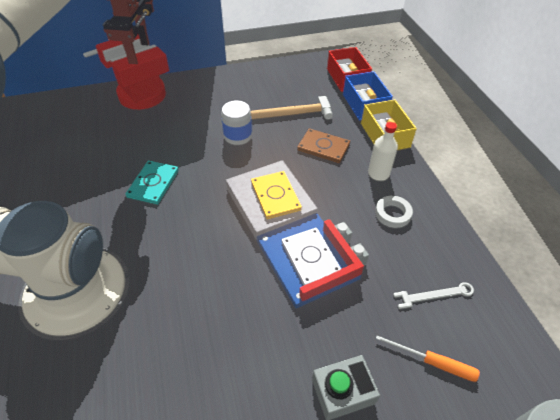

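Top view: robot base at the bottom (313,400), blue bed around (335,208), ledge around (262,218), yellow plate at (265,214), aluminium plate at (336,203), button at (452,217). Next I enlarge these areas.

```bash
python3 - <<'E'
import cv2
a=cv2.imread("pics/top0.png")[150:265,210:390]; cv2.imwrite("pics/t0c.png",cv2.resize(a,None,fx=4.4,fy=4.4,interpolation=cv2.INTER_CUBIC))
a=cv2.imread("pics/side0.png")[155:305,220:375]; cv2.imwrite("pics/s0c.png",cv2.resize(a,None,fx=4,fy=4,interpolation=cv2.INTER_CUBIC))
E
```

```text
(no output)
```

View pics/t0c.png

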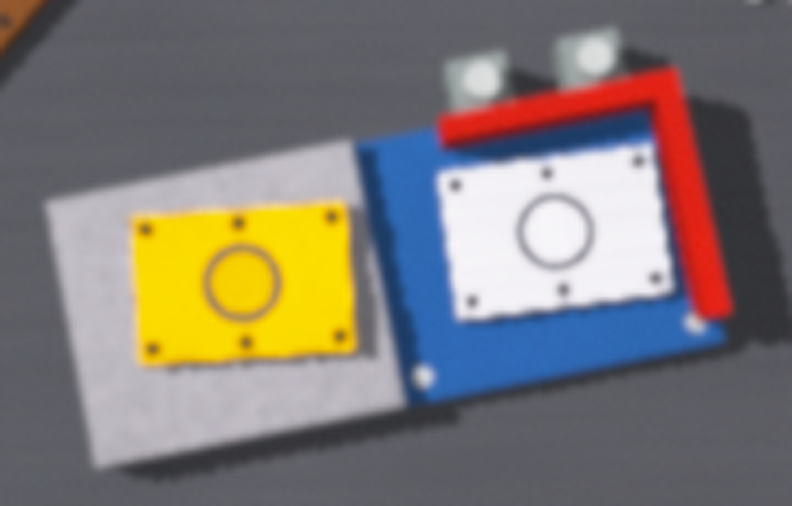

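View pics/s0c.png

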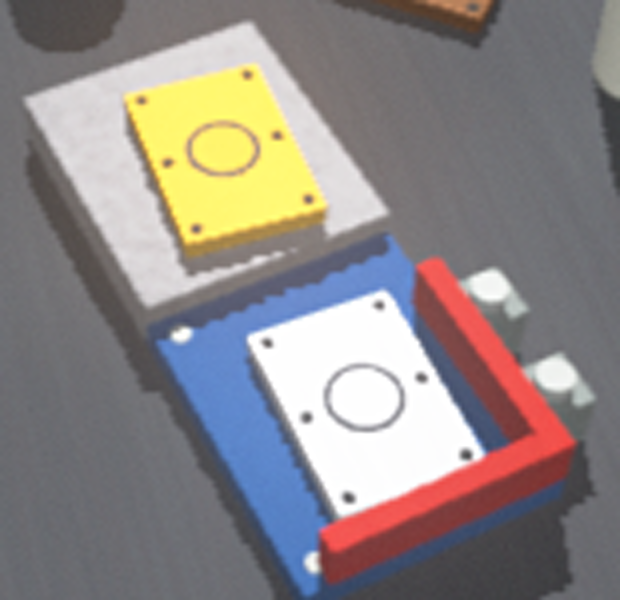

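```bash
cat > h.py <<'E'
import numpy as np,cv2
from scipy.optimize import least_squares
from scipy.spatial.transform import Rotation as Rt
CAL={}
def cal(n):
    from bench import r
    if n not in CAL: CAL[n]=r.get_calibration(n)
    return CAL[n]
def proj(n,X):
    c=cal(n); p=np.asarray(X)@c["R"].T+c["t"]
    return np.stack([c["fx"]*p[:,0]/p[:,2]+c["cx"],c["fy"]*p[:,1]/p[:,2]+c["cy"]],1)
def ray(n,uv,z):
    c=cal(n); d=np.array([(uv[0]-c["cx"])/c["fx"],(uv[1]-c["cy"])/c["fy"],1.])@c["R"]; o=-c["R"].T@c["t"]
    return o+d*(z-o[2])/d[2]
def place(p,P):
    c,s=np.cos(p[2]),np.sin(p[2]); P=np.asarray(P,float)
    return np.stack([p[0]+c*P[:,0]-s*P[:,1],p[1]+s*P[:,0]+c*P[:,1],P[:,2]],1)
def fit(obs,x0):
    # obs: {cam:(P Nx3, uv Nx2)}
    f=lambda p:np.concatenate([(proj(n,place(p,P))-uv).ravel() for n,(P,uv) in obs.items()])
    s=least_squares(f,x0,loss='soft_l1'); return s.x,f(s.x)
def uncrop(uv,off,sc): return (np.asarray(uv,float)+.5)/sc-.5+np.array(off)
def rect(z): return [[.045,.065,z],[.045,-.065,z],[-.045,-.065,z],[-.045,.065,z]]
E
python3 - <<'E'
from h import *
FT=np.array([[60,310,37],[60,120,37],[-105,310,37],[-105,120,37],[45,-65,56],[60,-80,56],[45,65,56],[60,65,56],[-90,-65,56],[-90,-80,56]])/1e3
ut=uncrop([[45,203],[352,142],[96,468],[408,406],[655,103],[680,68],[442,146],[438,118],[697,319],[733,313]],(210,150),4.4)
FS=FT[[0,2,3,1,5,4,6,7]]
us=uncrop([[250,22],[25,98],[148,305],[388,213],[573,442],[535,433],[415,272],[433,258]],(220,155),4)
yt=uncrop([(132,216),(349,203),(356,352),(143,366)],(210,150),4.4); ys=uncrop([(258,65),(325,210),(185,245),(125,97)],(220,155),4)
at=uncrop([(438,173),(652,146),(672,293),(458,320)],(210,150),4.4); as_=uncrop([(385,290),(485,452),(338,517),(248,338)],(220,155),4)
def both(nm,Pt,ut,Ps,us):
    for k,o in(("t",{"top":(Pt,ut)}),("s",{"side":(Ps,us)}),("ts",{"top":(Pt,ut),"side":(Ps,us)})):
        p,f=fit(o,[.5,.0,.2]); print(nm,k,p.round(4),np.abs(f).max().round(2)); 
    return p
F=both("fix",FT,ut,FS,us); 
for nm,a,b,z in(("yel",yt,ys,.052),("alu",at,as_,.035)):
    p=both(nm,rect(z),a,rect(z),b)
    c,s=np.cos(F[2]),np.sin(F[2]); d=p[:2]-F[:2]; print(nm,"in fix",(np.array([c*d[0]+s*d[1],-s*d[0]+c*d[1]])*1e3).round(1),np.degrees(p[2]-F[2]).round(2))
print("btn", ray("top",(452,217),.06), ray("side",(340,381),.06))
E
python3 - <<'E'
import cv2
a=cv2.imread("pics/top0.png")[180:250,415:480]; b=cv2.imread("pics/side0.png")[350:420,305:385]
cv2.imwrite("pics/b0.png",cv2.hconcat([cv2.resize(a,(390,420),interpolation=2),cv2.resize(b,(400,420),interpolation=2)]))
E
```

```text
fix t [ 0.5426 -0.0758  0.1881] 2.1
fix s [ 0.5433 -0.0776  0.1859] 1.62
fix ts [ 0.543  -0.0767  0.1867] 2.37
yel t [0.491  0.1172 0.0515] 0.5
yel s [0.4916 0.1148 0.0443] 0.4
yel ts [0.4914 0.1162 0.0481] 0.74
yel in fix [-14.9 199.1] -7.94
alu t [ 0.5218 -0.0707  0.1128] 0.26
alu s [ 0.5225 -0.072   0.1238] 2.33
alu ts [ 0.5223 -0.0713  0.1189] 2.2
alu in fix [-19.3   9.2] -3.88
btn [ 0.47685391 -0.36660058  0.06      ] [ 0.48045607 -0.36320964  0.06      ]
```

View pics/b0.png

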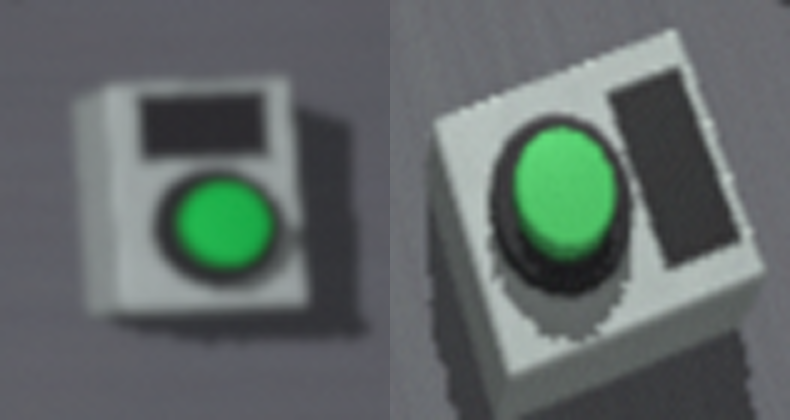

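```bash
cat >> h.py <<'E'
F=np.array([.543,-.0767,.1867])
def f2w(x,y,z,F=F): return place(F,[[x/1e3,y/1e3,z/1e3]])[0]
def w2f(p,F=F):
    c,s=np.cos(F[2]),np.sin(F[2]); d=np.asarray(p)[:2]-F[:2]; return np.array([c*d[0]+s*d[1],-s*d[0]+c*d[1],p[2]])*1e3
def state():
    from bench import r
    o=r.observe(); R=Rt.from_quat(o["orientation"]).as_matrix(); 
    zf=np.degrees(np.arctan2(R[1,2],R[0,2])-F[2])
    print("t",round(o["time_s"],2),"fix mm",w2f(o["tcp_pos"]).round(1),"w",o["tcp_pos"].round(4),"jaw ang in fix",zf.round(2),"F",o["ft_force"].round(1),"q6",o["qpos"][5].round(2),"grip",o["grip_width"].round(4)); return o,R
def go(tgt_w,jaw):
    """jaw: world angle of tool z. prints shift cm in tool axes and rotvec"""
    o,R=state(); s=R.T@(np.asarray(tgt_w)-o["tcp_pos"])*100
    z=np.array([np.cos(jaw),np.sin(jaw),0]); y=np.array([0,0,-1.]); x=np.cross(y,z)
    T=np.stack([x,y,z],1); print("shift cm",s.round(2),"rotvec",Rt.from_matrix(R.T@T).as_rotvec().round(4))
E
python3 - <<'E'
from h import *
o,R=state(); print(R.round(3))
for k in(90,-90): go(f2w(-85,9,80),F[2]+np.radians(k))
# button triangulation
A=[];b=[]
for n,uv in(("top",(452.5,217.3)),("side",(340,381.3))):
    c=cal(n); d=np.array([(uv[0]-c["cx"])/c["fx"],(uv[1]-c["cy"])/c["fy"],1.])@c["R"]; d/=np.linalg.norm(d); o=-c["R"].T@c["t"]; P=np.eye(3)-np.outer(d,d); A.append(P); b.append(P@o)
print("btn",np.linalg.solve(sum(A),sum(b)))
E
```

```text
Traceback (most recent call last):
  File "h.py", line 32, in state
    print("t",round(o["time_s"],2),"fix mm",w2f(o["tcp_pos"]).round(1),"w",o["tcp_pos"].round(4),"jaw ang in fix",zf.round(2),"F",o["ft_force"].round(1),"q6",o["qpos"][5].round(2),"grip",o["grip_width"].round(4)); return o,R
                                                                                                                                                                                           ^^^^^^^^^^^^^^^^^^^^^
AttributeError: 'float' object has no attribute 'round'
```

```bash
sed -i 's/o\["grip_width"\].round(4)/round(o["grip_width"],4)/' h.py
python3 - <<'E'
from h import *
o,R=state(); print(R.round(3))
for k in(90,-90): go(f2w(-85,9,80),F[2]+np.radians(k))
A=[];b=[]
for n,uv in(("top",(452.5,217.3)),("side",(340,381.3))):
    c=cal(n); d=np.array([(uv[0]-c["cx"])/c["fx"],(uv[1]-c["cy"])/c["fy"],1.])@c["R"]; d/=np.linalg.norm(d); o=-c["R"].T@c["t"]; P=np.eye(3)-np.outer(d,d); A.append(P); b.append(P@o)
print("btn",np.linalg.solve(sum(A),sum(b)))
E
```

```text
t 0.1 fix mm [-188.9  676.7  221.6] w [0.2318 0.5532 0.2216] jaw ang in fix 56.57 F [ 0.2 -0.2  0.7] q6 -0.06 grip 0.0879
[[ 0.922 -0.001  0.386]
 [-0.386 -0.002  0.922]
 [-0.    -1.    -0.002]]
t 0.1 fix mm [-188.9  676.7  221.6] w [0.2318 0.5532 0.2216] jaw ang in fix 56.57 F [ 0.2 -0.2  0.7] q6 -0.06 grip 0.0879
shift cm [ 45.46  14.24 -49.97] rotvec [ 0.0016 -0.5835 -0.0006]
t 0.1 fix mm [-188.9  676.7  221.6] w [0.2318 0.5532 0.2216] jaw ang in fix 56.57 F [ 0.2 -0.2  0.7] q6 -0.06 grip 0.0879
shift cm [ 45.46  14.24 -49.97] rotvec [8.0000e-04 2.5581e+00 2.1000e-03]
btn [ 0.47698442 -0.36550469  0.06722473]
```

{"name": "send_rows", "arguments": {"steps": [{"tx": 22, "ty": 5, "tz": -25, "ry": -0.29, "claw": -0.6}, {"tx": 44.6, "ty": 9, "tz": -50.5, "ry": -0.5835, "claw": -0.6}, {"tx": 44.6, "ty": 9, "tz": -50.5, "ry": -0.5835, "claw": -0.6}, {"tx": 44.6, "ty": 9, "tz": -50.5, "ry": -0.5835, "claw": -0.6}, {"tx": 44.6, "ty": 9, "tz": -50.5, "ry": -0.5835, "claw": -0.6}, {"tx": 44.6, "ty": 9, "tz": -50.5, "ry": -0.5835, "claw": -0.6}, {"tx": 44.6, "ty": 9, "tz": -50.5, "ry": -0.5835, "claw": -0.6}, {"tx": 44.6, "ty": 9, "tz": -50.5, "ry": -0.5835, "claw": -0.6}]}}

```text
$.steps[0]: bad value
```

```bash
python3 -c "
from h import *
go(f2w(-95,5,100),F[2]+np.pi/2)"
```

```text
t 0.1 fix mm [-188.9  676.7  221.6] w [0.2318 0.5532 0.2216] jaw ang in fix 56.57 F [ 0.2 -0.2  0.7] q6 -0.06 grip 0.0879
shift cm [ 44.84  12.24 -50.86] rotvec [ 0.0016 -0.5835 -0.0006]
```

{"name": "send_rows", "arguments": {"steps": [{"tx": 22, "ty": 5, "tz": -25, "rx": 0, "ry": -0.29, "rz": 0, "claw": -0.6}, {"tx": 44.6, "ty": 9, "tz": -50.5, "rx": 0, "ry": -0.5835, "rz": 0, "claw": -0.6}, {"tx": 44.6, "ty": 9, "tz": -50.5, "rx": 0, "ry": -0.5835, "rz": 0, "claw": -0.6}, {"tx": 44.6, "ty": 9, "tz": -50.5, "rx": 0, "ry": -0.5835, "rz": 0, "claw": -0.6}, {"tx": 44.6, "ty": 9, "tz": -50.5, "rx": 0, "ry": -0.5835, "rz": 0, "claw": -0.6}, {"tx": 44.6, "ty": 9, "tz": -50.5, "rx": 0, "ry": -0.5835, "rz": 0, "claw": -0.6}, {"tx": 44.6, "ty": 9, "tz": -50.5, "rx": 0, "ry": -0.5835, "rz": 0, "claw": -0.6}, {"tx": 44.6, "ty": 9, "tz": -50.5, "rx": 0, "ry": -0.5835, "rz": 0, "claw": -0.6}]}}

```text
time_s: 1.1
tcp_pos: [0.3894, 0.0864, 0.1562]
orientation: [0.705, 0.066, -0.066, -0.704]
ft_force: [0.5, -0.3, -0.1]
grip_width: 0.0703
```

```bash
python3 -c "
from h import *
go(f2w(-95,5,100),F[2]+np.pi/2)"
```

```text
t 1.1 fix mm [-120.7  188.8  156.2] w [0.3894 0.0864 0.1562] jaw ang in fix 90.02 F [ 0.5 -0.3 -0.1] q6 -1.62 grip 0.0703
shift cm [  2.57   5.64 -18.37] rotvec [ 0.0013  0.0003 -0.0006]
```

{"name": "send_rows", "arguments": {"steps": [{"tx": 1.5, "ty": 5, "tz": 1.0, "rx": 0, "ry": 0, "rz": 0, "claw": -0.6}, {"tx": 2.4, "ty": 9, "tz": 1.0, "rx": 0, "ry": 0, "rz": 0, "claw": -0.6}, {"tx": 2.4, "ty": 10.5, "tz": 1.0, "rx": 0, "ry": 0, "rz": 0, "claw": -0.6}, {"tx": 2.4, "ty": 11.4, "tz": 1.0, "rx": 0, "ry": 0, "rz": 0, "claw": -0.6}, {"tx": 2.4, "ty": 11.4, "tz": 1.0, "rx": 0, "ry": 0, "rz": 0, "claw": -0.6}]}}

```text
time_s: 1.72
tcp_pos: [0.4112, 0.1009, 0.0429]
orientation: [0.704, 0.066, -0.066, -0.704]
ft_force: [-0.7, 0.1, 0.8]
grip_width: 0.0705
```

```bash
python3 -c "
from h import *
go(f2w(-57,199,42),F[2]+np.pi/2)"
```

```text
t 1.73 fix mm [-96.6 198.9  42.9] w [0.4112 0.1009 0.0429] jaw ang in fix 90.06 F [-0.7  0.1  0.8] q6 -1.6 grip 0.0705
shift cm [3.96 0.09 0.  ] rotvec [0.0014 0.001  0.0003]
```

Push the yellow plate in +x to square it, staying a few mm short of the stop line.

{"name": "send_rows", "arguments": {"steps": [{"tx": 1.2, "ty": 0.05, "tz": 0, "rx": 0, "ry": 0, "rz": 0, "claw": -0.6}, {"tx": 1.8, "ty": 0.05, "tz": 0, "rx": 0, "ry": 0, "rz": 0, "claw": -0.6}, {"tx": 2.2, "ty": 0.05, "tz": 0, "rx": 0, "ry": 0, "rz": 0, "claw": -0.6}, {"tx": 2.6, "ty": 0.05, "tz": 0, "rx": 0, "ry": 0, "rz": 0, "claw": -0.6}, {"tx": 2.9, "ty": 0.05, "tz": 0, "rx": 0, "ry": 0, "rz": 0, "claw": -0.6}, {"tx": 3.2, "ty": 0.05, "tz": 0, "rx": 0, "ry": 0, "rz": 0, "claw": -0.6}, {"tx": 3.4, "ty": 0.05, "tz": 0, "rx": 0, "ry": 0, "rz": 0, "claw": -0.6}, {"tx": 3.4, "ty": 0.05, "tz": 0, "rx": 0, "ry": 0, "rz": 0, "claw": -0.6}]}}

```text
time_s: 2.72
tcp_pos: [0.4448, 0.1073, 0.0423]
orientation: [0.704, 0.067, -0.066, -0.704]
ft_force: [-0.9, -0.8, 0.8]
grip_width: 0.0704
```

```bash
python3 -c "
from h import *
from bench import r
go(f2w(-57,199,42),F[2]+np.pi/2)
a=r.read_camera('top');cv2.imwrite('pics/t1.png',a);cv2.imwrite('pics/t1c.png',cv2.resize(a[150:265,210:390],None,fx=4.4,fy=4.4,interpolation=2))
a=r.read_camera('side');cv2.imwrite('pics/s1.png',a);cv2.imwrite('pics/s1c.png',cv2.resize(a[155:305,220:375],None,fx=4,fy=4,interpolation=2))
"
```

```text
t 2.73 fix mm [-62.4 199.1  42.3] w [0.4448 0.1073 0.0423] jaw ang in fix 90.06 F [-0.9 -0.8  0.8] q6 -1.6 grip 0.0704
shift cm [ 0.54  0.03 -0.01] rotvec [0.0011 0.0011 0.0006]
```

View pics/t1c.png

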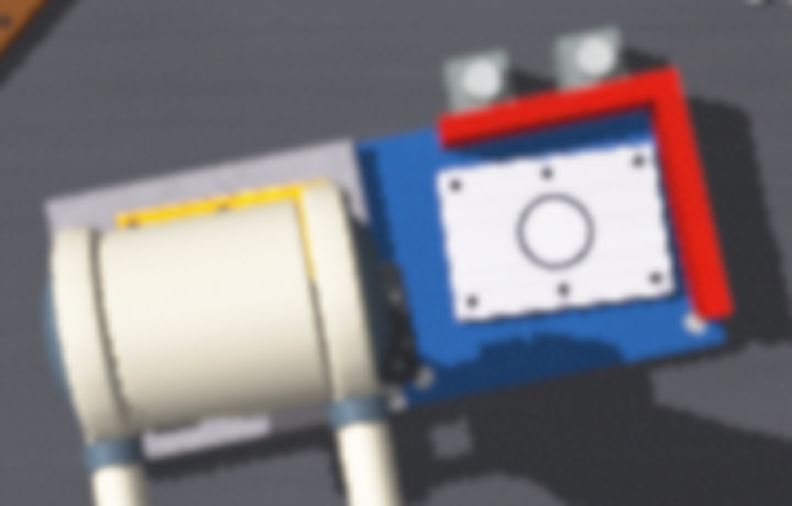

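View pics/s1c.png

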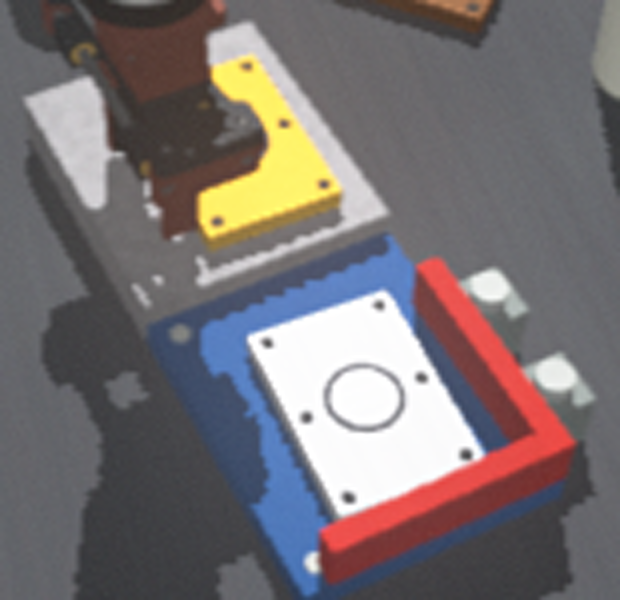

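```bash
python3 -c "
from h import *
for uv in [(118,216),(318,182)]: print(w2f(ray('top',uncrop([uv],(210,150),4.4)[0],.052)))
for uv in [(253,56),(342,193),(205,230)]: print(w2f(ray('side',uncrop([uv],(220,155),4)[0],.052)))
"
```

```text
[ 40.49886202 267.35379622  52.        ]
[ 36.78620841 145.06442692  52.        ]
[ 39.73428774 264.41605954  52.        ]
[ 35.40256219 135.15406388  52.        ]
[-52.43015755 145.40778507  52.        ]
```

{"name": "send_rows", "arguments": {"steps": [{"tx": 0.2, "ty": 0.0, "tz": 0, "rx": 0, "ry": 0, "rz": 0, "claw": -0.6}, {"tx": 0.4, "ty": 0.0, "tz": 0, "rx": 0, "ry": 0, "rz": 0, "claw": -0.6}, {"tx": 0.4, "ty": 0.0, "tz": 0, "rx": 0, "ry": 0, "rz": 0, "claw": -0.6}, {"tx": -2.5, "ty": 0.0, "tz": 0, "rx": 0, "ry": 0, "rz": 0, "claw": -0.6}, {"tx": -3, "ty": -6, "tz": 0, "rx": 0, "ry": 0, "rz": 0, "claw": -0.6}, {"tx": -3, "ty": -6, "tz": 0, "rx": 0, "ry": 0, "rz": 0, "claw": -0.6}]}}

```text
time_s: 3.58
tcp_pos: [0.4174, 0.1025, 0.107]
orientation: [-0.704, -0.07, 0.063, 0.704]
ft_force: [0.8, 0.8, -0.9]
grip_width: 0.0701
```

```bash
python3 -c "
from h import *
go(f2w(-100,5,60),F[2]+np.pi/2)
"
```

```text
t 3.58 fix mm [-90.2 199.4 107. ] w [0.4174 0.1025 0.107 ] jaw ang in fix 90.09 F [ 0.8  0.8 -0.9] q6 -1.6 grip 0.0701
shift cm [ -1.06   4.71 -19.43] rotvec [0.0007 0.0016 0.0101]
```

{"name": "send_rows", "arguments": {"steps": [{"tx": -0.7, "ty": 0, "tz": -6, "rx": 0, "ry": 0, "rz": 0.01, "claw": -0.6}, {"tx": -0.7, "ty": 0, "tz": -12, "rx": 0, "ry": 0, "rz": 0.01, "claw": -0.6}, {"tx": -0.7, "ty": 2, "tz": -18, "rx": 0, "ry": 0, "rz": 0.01, "claw": -0.6}, {"tx": -0.7, "ty": 4, "tz": -19.4, "rx": 0, "ry": 0, "rz": 0.01, "claw": -0.6}, {"tx": -0.7, "ty": 7, "tz": -19.4, "rx": 0, "ry": 0, "rz": 0.01, "claw": -0.6}, {"tx": -0.7, "ty": 8.1, "tz": -19.4, "rx": 0, "ry": 0, "rz": 0.01, "claw": -0.6}, {"tx": -0.7, "ty": 8.1, "tz": -19.4, "rx": 0, "ry": 0, "rz": 0.01, "claw": -0.6}]}}

```text
time_s: 4.45
tcp_pos: [0.4475, -0.0889, 0.0256]
orientation: [0.704, 0.066, -0.067, -0.704]
ft_force: [-0.3, 0.3, 0.5]
grip_width: 0.0704
```

```bash
python3 -c "
from h import *
from bench import r
go(f2w(-55,5,26),F[2]+np.pi/2)
a=r.read_camera('top');cv2.imwrite('pics/t2c.png',cv2.resize(a[150:265,210:390],None,fx=4.4,fy=4.4,interpolation=2))
"
```

```text
t 4.45 fix mm [-96.1   5.8  25.6] w [ 0.4475 -0.0889  0.0256] jaw ang in fix 90.12 F [-0.3  0.3  0.5] q6 -2.03 grip 0.0704
shift cm [ 4.11 -0.04 -0.08] rotvec [-0.      0.0021 -0.0007]
```

View pics/t2c.png

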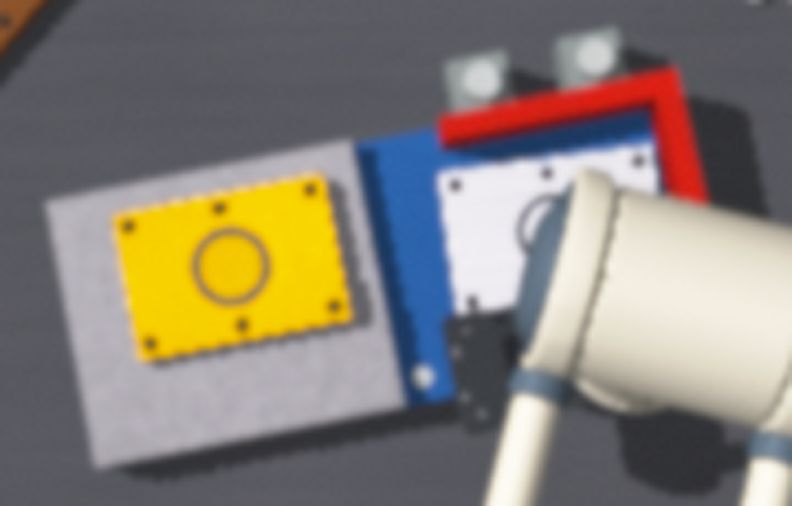

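{"name": "send_rows", "arguments": {"steps": [{"tx": 1.2, "ty": 0, "tz": 0, "rx": 0, "ry": 0, "rz": 0, "claw": -0.6}, {"tx": 1.8, "ty": 0, "tz": 0, "rx": 0, "ry": 0, "rz": 0, "claw": -0.6}, {"tx": 2.3, "ty": 0, "tz": 0, "rx": 0, "ry": 0, "rz": 0, "claw": -0.6}, {"tx": 2.8, "ty": 0, "tz": 0, "rx": 0, "ry": 0, "rz": 0, "claw": -0.6}, {"tx": 3.2, "ty": 0, "tz": 0, "rx": 0, "ry": 0, "rz": 0, "claw": -0.6}, {"tx": 3.5, "ty": 0, "tz": 0, "rx": 0, "ry": 0, "rz": 0, "claw": -0.6}, {"tx": 3.7, "ty": 0, "tz": 0, "rx": 0, "ry": 0, "rz": 0, "claw": -0.6}, {"tx": 3.7, "ty": 0, "tz": 0, "rx": 0, "ry": 0, "rz": 0, "claw": -0.6}]}}

```text
time_s: 5.5
tcp_pos: [0.4842, -0.0819, 0.0268]
orientation: [0.704, 0.067, -0.067, -0.704]
ft_force: [-4.1, -0.8, 3.2]
grip_width: 0.0702
```

```bash
python3 -c "
from h import *
go(f2w(-55,5,26),F[2]+np.pi/2)
p,f=fit({'top':(rect(.052),uncrop([(113,215),(327,175),(354,320),(139,362)],(210,150),4.4))},[.5,0,.2]);print(w2f([*p[:2],0]),np.degrees(p[2]-F[2]),abs(f).max())
"
```

```text
t 5.5 fix mm [-58.7   5.7  26.8] w [ 0.4842 -0.0819  0.0268] jaw ang in fix 90.14 F [-4.1 -0.8  3.2] q6 -2.0 grip 0.0702
shift cm [ 0.37  0.08 -0.08] rotvec [ 0.0005  0.0025 -0.0001]
[ -4.07034156 205.18531395   0.        ] -0.60968880016275 0.3197333341274202
```

{"name": "send_rows", "arguments": {"steps": [{"tx": 0.15, "ty": 0, "tz": 0, "rx": 0, "ry": 0, "rz": 0, "claw": -0.6}, {"tx": 0.3, "ty": 0, "tz": 0, "rx": 0, "ry": 0, "rz": 0, "claw": -0.6}, {"tx": 0.3, "ty": 0, "tz": 0, "rx": 0, "ry": 0, "rz": 0, "claw": -0.6}]}}

```text
time_s: 5.88
tcp_pos: [0.487, -0.0813, 0.0267]
orientation: [0.704, 0.067, -0.067, -0.704]
ft_force: [-5.3, -0.2, 3.5]
grip_width: 0.0704
```

{"name": "send_rows", "arguments": {"steps": [{"tx": 0.15, "ty": 0, "tz": 0, "rx": 0, "ry": 0, "rz": 0, "claw": -0.6}, {"tx": 0.15, "ty": 0, "tz": 0, "rx": 0, "ry": 0, "rz": 0, "claw": -0.6}]}}

```text
time_s: 6.12
tcp_pos: [0.4883, -0.081, 0.0267]
orientation: [0.704, 0.066, -0.067, -0.704]
ft_force: [-5.0, -1.6, 3.1]
grip_width: 0.0704
```

{"name": "send_rows", "arguments": {"steps": [{"tx": 0.15, "ty": 0, "tz": 0, "rx": 0, "ry": 0, "rz": 0, "claw": -0.6}, {"tx": 0.15, "ty": 0, "tz": 0, "rx": 0, "ry": 0, "rz": 0, "claw": -0.6}]}}

```text
time_s: 6.38
tcp_pos: [0.4888, -0.0809, 0.0268]
orientation: [0.704, 0.065, -0.068, -0.704]
ft_force: [-10.0, -1.6, 5.8]
grip_width: 0.0702
```

{"name": "send_rows", "arguments": {"steps": [{"tx": 0.15, "ty": 0, "tz": 0, "rx": 0, "ry": 0, "rz": 0, "claw": -0.6}, {"tx": 0.15, "ty": 0, "tz": 0, "rx": 0, "ry": 0, "rz": 0, "claw": -0.6}]}}

```text
time_s: 6.62
tcp_pos: [0.4888, -0.0809, 0.0268]
orientation: [0.704, 0.064, -0.069, -0.704]
ft_force: [-10.9, -2.2, 7.7]
grip_width: 0.0702
```

```bash
python3 -c "
from h import *
from bench import r
go(f2w(-55,5,26),F[2]+np.pi/2)
a=r.read_camera('top');cv2.imwrite('pics/t3c.png',cv2.resize(a[150:265,210:390],None,fx=4.4,fy=4.4,interpolation=2))
a=r.read_camera('side');cv2.imwrite('pics/s3c.png',cv2.resize(a[155:305,220:375],None,fx=4,fy=4,interpolation=2))
"
```

```text
t 6.62 fix mm [-54.    5.9  26.8] w [ 0.4888 -0.0809  0.0268] jaw ang in fix 90.14 F [-10.9  -2.2   7.7] q6 -1.99 grip 0.0702
shift cm [-0.1   0.08 -0.09] rotvec [-0.0004  0.0024 -0.0073]
```

View pics/s3c.png

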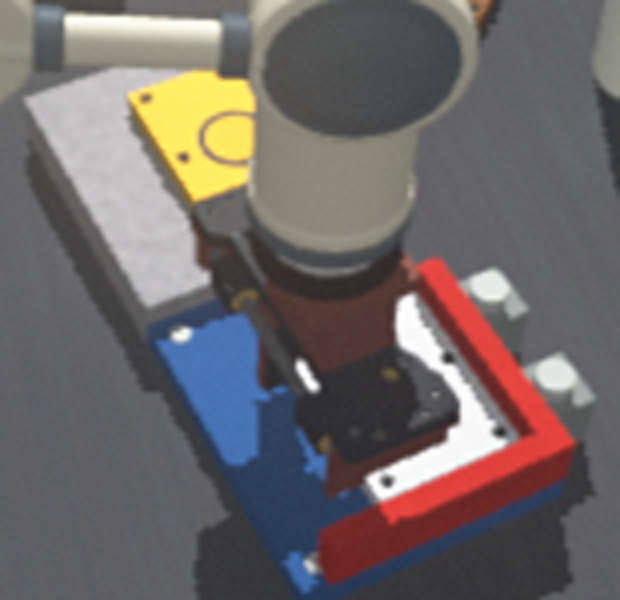

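{"name": "send_rows", "arguments": {"steps": [{"tx": 0.3, "ty": 0, "tz": 0, "rx": 0, "ry": 0, "rz": 0, "claw": -0.6}, {"tx": 0.4, "ty": 0, "tz": 0, "rx": 0, "ry": 0, "rz": 0, "claw": -0.6}, {"tx": 0.5, "ty": 0, "tz": 0, "rx": 0, "ry": 0, "rz": 0, "claw": -0.6}]}}

```text
time_s: 7.1
tcp_pos: [0.4889, -0.0809, 0.0268]
orientation: [0.704, 0.06, -0.073, -0.704]
ft_force: [-27.6, -2.9, 17.9]
grip_width: 0.0703
```

{"name": "send_rows", "arguments": {"steps": [{"tx": -1.5, "ty": 0, "tz": 0, "rx": 0, "ry": 0, "rz": 0, "claw": -0.6}, {"tx": -2.0, "ty": -5, "tz": 0, "rx": 0, "ry": 0, "rz": 0, "claw": -0.2}, {"tx": 0, "ty": -9, "tz": 3, "rx": 0, "ry": 0.18, "rz": 0, "claw": -0.136}, {"tx": 5.4, "ty": -9, "tz": 8.9, "rx": 0, "ry": 0.36, "rz": 0, "claw": -0.136}, {"tx": 5.4, "ty": -9, "tz": 8.9, "rx": 0, "ry": 0.72, "rz": 0, "claw": -0.136}, {"tx": 5.4, "ty": -9, "tz": 8.9, "rx": 0, "ry": 1.571, "rz": 0, "claw": -0.136}, {"tx": 5.4, "ty": -9, "tz": 8.9, "rx": 0, "ry": 1.571, "rz": 0, "claw": -0.136}, {"tx": 5.4, "ty": -9, "tz": 8.9, "rx": 0, "ry": 1.571, "rz": 0, "claw": -0.136}]}}

```text
time_s: 8.1
tcp_pos: [0.5278, 0.0176, 0.1156]
orientation: [0.637, -0.318, 0.307, -0.631]
ft_force: [-0.2, 0.1, 1.0]
grip_width: 0.05
```

{"name": "send_rows", "arguments": {"steps": [{"tx": 0, "ty": 0, "tz": 0, "rx": 0, "ry": 0.36, "rz": 0, "claw": -0.136}, {"tx": 0, "ty": 0, "tz": 0, "rx": 0, "ry": 0.36, "rz": 0, "claw": -0.136}]}}

```text
time_s: 8.35
tcp_pos: [0.5285, 0.0182, 0.1153]
orientation: [0.57, -0.427, 0.418, -0.563]
ft_force: [0.1, -0.2, 0.3]
grip_width: 0.0499
```

```bash
python3 -c "
from h import *
from bench import r
go(f2w(0,95,60),F[2])
a=r.read_camera('top');cv2.imwrite('pics/t4c.png',cv2.resize(a[150:265,210:390],None,fx=4.4,fy=4.4,interpolation=2))
a=r.read_camera('side');cv2.imwrite('pics/s4c.png',cv2.resize(a[155:305,220:375],None,fx=4,fy=4,interpolation=2))
"
```

```text
t 8.35 fix mm [  3.4  95.9 115.3] w [0.5285 0.0182 0.1153] jaw ang in fix 5.86 F [ 0.1 -0.2  0.3] q6 -0.32 grip 0.0499
shift cm [ 0.08  5.53 -0.27] rotvec [ 0.0152  0.1022 -0.0035]
```

View pics/t4c.png

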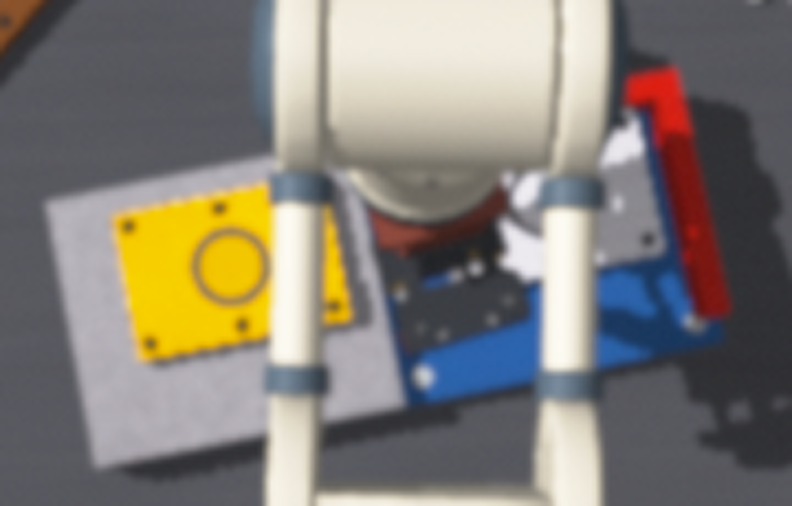

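View pics/s4c.png

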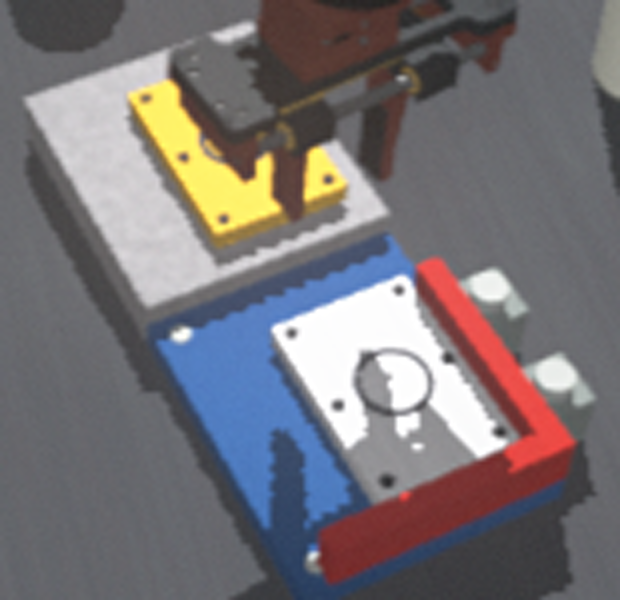

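{"name": "send_rows", "arguments": {"steps": [{"tx": 0.1, "ty": 3, "tz": -0.3, "rx": 0.015, "ry": 0.102, "rz": -0.003, "claw": -0.136}, {"tx": 0.1, "ty": 6.5, "tz": -0.3, "rx": 0.015, "ry": 0.102, "rz": -0.003, "claw": -0.136}, {"tx": 0.1, "ty": 8.8, "tz": -0.3, "rx": 0.015, "ry": 0.102, "rz": -0.003, "claw": -0.136}, {"tx": 0.1, "ty": 8.8, "tz": -0.3, "rx": 0.015, "ry": 0.102, "rz": -0.003, "claw": -0.136}]}}

```text
time_s: 8.95
tcp_pos: [0.5231, 0.0165, 0.0252]
orientation: [0.547, -0.45, 0.448, -0.546]
ft_force: [1.0, 0.9, 0.2]
grip_width: 0.05
```

```bash
python3 -c "
from h import *
from bench import r
go(f2w(0,75,26),F[2])
"
```

```text
t 8.95 fix mm [-2.2 95.3 25.2] w [0.5231 0.0165 0.0252] jaw ang in fix 0.47 F [1.  0.9 0.2] q6 -0.23 grip 0.05
shift cm [ 2.03 -0.09  0.2 ] rotvec [ 0.0039  0.0081 -0.0016]
```

{"name": "send_rows", "arguments": {"steps": [{"tx": 0.5, "ty": 0, "tz": 0.2, "rx": 0.004, "ry": 0.008, "rz": 0, "claw": -0.136}, {"tx": 0.9, "ty": 0, "tz": 0.2, "rx": 0.004, "ry": 0.008, "rz": 0, "claw": -0.136}, {"tx": 1.3, "ty": 0, "tz": 0.2, "rx": 0.004, "ry": 0.008, "rz": 0, "claw": -0.136}, {"tx": 1.6, "ty": 0, "tz": 0.2, "rx": 0.004, "ry": 0.008, "rz": 0, "claw": -0.136}, {"tx": 1.8, "ty": 0, "tz": 0.2, "rx": 0.004, "ry": 0.008, "rz": 0, "claw": -0.136}, {"tx": 1.9, "ty": 0, "tz": 0.2, "rx": 0.004, "ry": 0.008, "rz": 0, "claw": -0.136}, {"tx": 1.9, "ty": 0, "tz": 0.2, "rx": 0.004, "ry": 0.008, "rz": 0, "claw": -0.136}]}}

```text
time_s: 9.82
tcp_pos: [0.5295, -0.0011, 0.0265]
orientation: [-0.543, 0.451, -0.451, 0.546]
ft_force: [-0.6, 5.0, 3.2]
grip_width: 0.0498
```

{"name": "send_rows", "arguments": {"steps": [{"tx": 0.1, "ty": 0, "tz": 0, "rx": 0, "ry": 0, "rz": 0, "claw": -0.136}, {"tx": 0.2, "ty": 0, "tz": 0, "rx": 0, "ry": 0, "rz": 0, "claw": -0.136}, {"tx": 0.2, "ty": 0, "tz": 0, "rx": 0, "ry": 0, "rz": 0, "claw": -0.136}]}}

```text
time_s: 10.2
tcp_pos: [0.5296, -0.0019, 0.0265]
orientation: [-0.543, 0.452, -0.45, 0.546]
ft_force: [-2.2, 6.5, 1.6]
grip_width: 0.05
```

```bash
python3 -c "
from h import *
from bench import r
go(f2w(0,75,26),F[2])
"
```

```text
t 10.2 fix mm [ 0.7 76.  26.5] w [ 0.5296 -0.0019  0.0265] jaw ang in fix 0.08 F [-2.2  6.5  1.6] q6 -0.26 grip 0.05
shift cm [ 0.1   0.05 -0.07] rotvec [-0.0019  0.0013 -0.0053]
```

{"name": "send_rows", "arguments": {"steps": [{"tx": 0.2, "ty": 0, "tz": 0, "rx": 0, "ry": 0, "rz": 0, "claw": -0.136}, {"tx": 0.3, "ty": 0, "tz": 0, "rx": 0, "ry": 0, "rz": 0, "claw": -0.136}, {"tx": 0.3, "ty": 0, "tz": 0, "rx": 0, "ry": 0, "rz": 0, "claw": -0.136}]}}

```text
time_s: 10.58
tcp_pos: [0.5295, -0.002, 0.0266]
orientation: [-0.542, 0.453, -0.448, 0.548]
ft_force: [-3.6, 12.6, 2.9]
grip_width: 0.0499
```

{"name": "send_rows", "arguments": {"steps": [{"tx": 0.2, "ty": 0, "tz": 0, "rx": 0, "ry": 0, "rz": 0, "claw": -0.136}, {"tx": 0.4, "ty": 0, "tz": 0, "rx": 0, "ry": 0, "rz": 0, "claw": -0.136}, {"tx": 0.4, "ty": 0, "tz": 0, "rx": 0, "ry": 0, "rz": 0, "claw": -0.136}]}}

```text
time_s: 10.95
tcp_pos: [0.5294, -0.002, 0.0267]
orientation: [-0.541, 0.455, -0.445, 0.55]
ft_force: [-4.9, 17.0, 4.6]
grip_width: 0.0497
```

```bash
python3 -c "
from h import *
from bench import r
go(f2w(0,75,26),F[2])
a=r.read_camera('side');cv2.imwrite('pics/s5c.png',cv2.resize(a[155:305,220:375],None,fx=4,fy=4,interpolation=2))
"
```

```text
t 10.95 fix mm [ 0.5 75.9 26.7] w [ 0.5294 -0.002   0.0267] jaw ang in fix 0.24 F [-4.9 17.   4.6] q6 -0.27 grip 0.0497
shift cm [ 0.09  0.06 -0.05] rotvec [-0.0009  0.0043 -0.0191]
```

View pics/s5c.png

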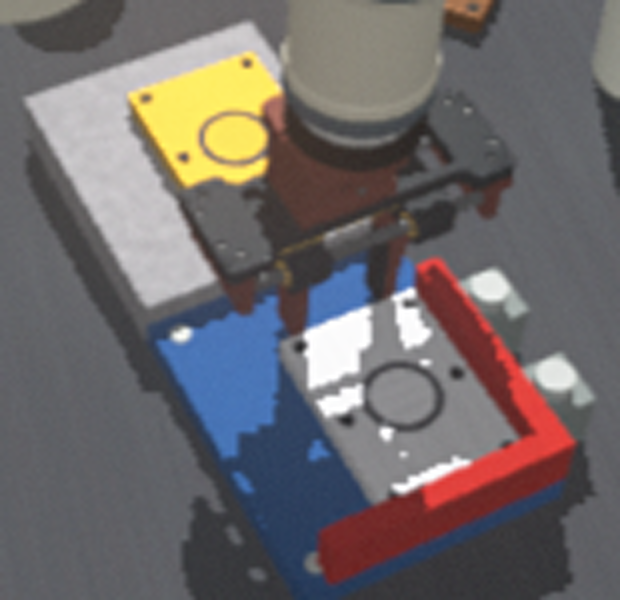

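{"name": "send_rows", "arguments": {"steps": [{"tx": -1.0, "ty": 0, "tz": 0, "rx": 0, "ry": 0, "rz": 0.015, "claw": -0.136}, {"tx": -1.0, "ty": -4, "tz": 0, "rx": 0, "ry": 0, "rz": 0.015, "claw": -0.136}, {"tx": -1.0, "ty": -8, "tz": -2, "rx": 0, "ry": -0.18, "rz": 0, "claw": -0.6}, {"tx": 1, "ty": -8, "tz": -5, "rx": 0, "ry": -0.36, "rz": 0, "claw": -0.6}, {"tx": 4, "ty": -8, "tz": -9.7, "rx": 0, "ry": -0.54, "rz": 0, "claw": -0.6}, {"tx": 7.2, "ty": -8, "tz": -9.7, "rx": 0, "ry": -0.72, "rz": 0, "claw": -0.6}, {"tx": 7.2, "ty": -8, "tz": -9.7, "rx": 0, "ry": -0.9, "rz": 0, "claw": -0.6}, {"tx": 7.2, "ty": -8, "tz": -9.7, "rx": 0, "ry": -1.08, "rz": 0, "claw": -0.6}]}}

```text
time_s: 12.0
tcp_pos: [0.4479, -0.094, 0.1053]
orientation: [-0.693, 0.106, -0.102, 0.705]
ft_force: [-0.1, 0.0, -0.1]
grip_width: 0.0704
```

```bash
python3 -c "
from h import *
from bench import r
go(f2w(-90,3,27),F[2]+np.pi/2)
a=r.read_camera('side');cv2.imwrite('pics/s6c.png',cv2.resize(a[155:305,220:375],None,fx=4,fy=4,interpolation=2))
"
```

```text
t 12.0 fix mm [-96.7   0.7 105.3] w [ 0.4479 -0.094   0.1053] jaw ang in fix 62.35 F [-0.1  0.  -0.1] q6 -1.57 grip 0.0704
shift cm [0.54 7.84 0.39] rotvec [-0.0174 -0.4825 -0.0034]
```

View pics/s6c.png

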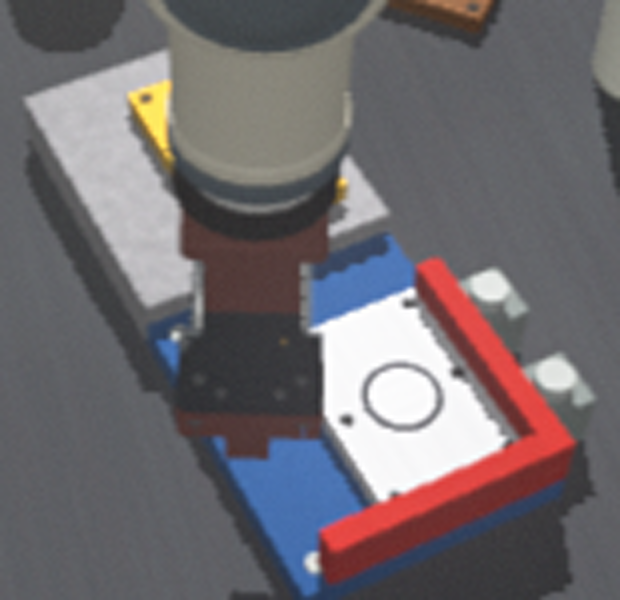

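{"name": "send_rows", "arguments": {"steps": [{"tx": 0, "ty": 0, "tz": 0.3, "rx": -0.01, "ry": -0.18, "rz": 0, "claw": -0.6}, {"tx": 0, "ty": 2, "tz": 0.3, "rx": -0.017, "ry": -0.36, "rz": -0.003, "claw": -0.6}, {"tx": 0, "ty": 5, "tz": 0.3, "rx": -0.017, "ry": -0.482, "rz": -0.003, "claw": -0.6}, {"tx": 0, "ty": 7.8, "tz": 0.3, "rx": -0.017, "ry": -0.482, "rz": -0.003, "claw": -0.6}, {"tx": 0, "ty": 7.8, "tz": 0.3, "rx": -0.017, "ry": -0.482, "rz": -0.003, "claw": -0.6}]}}

```text
time_s: 12.68
tcp_pos: [0.4469, -0.0894, 0.0252]
orientation: [-0.703, -0.066, 0.069, 0.704]
ft_force: [-0.8, 0.2, 0.7]
grip_width: 0.0701
```

```bash
python3 -c "
from h import *
go(f2w(-54,3,27),F[2]+np.pi/2)
"
```

```text
t 12.68 fix mm [-96.8   5.3  25.2] w [ 0.4469 -0.0894  0.0252] jaw ang in fix 90.27 F [-0.8  0.2  0.7] q6 -2.03 grip 0.0701
shift cm [ 4.27 -0.2  -0.25] rotvec [-0.0019  0.0047 -0.0045]
```

{"name": "send_rows", "arguments": {"steps": [{"tx": 2, "ty": 0, "tz": -0.2, "rx": -0.002, "ry": 0.005, "rz": -0.004, "claw": -0.6}, {"tx": 3.3, "ty": 0, "tz": -0.2, "rx": -0.002, "ry": 0.005, "rz": -0.004, "claw": -0.6}, {"tx": 3.9, "ty": 0, "tz": -0.2, "rx": -0.002, "ry": 0.005, "rz": -0.004, "claw": -0.6}, {"tx": 4.2, "ty": 0, "tz": -0.2, "rx": -0.002, "ry": 0.005, "rz": -0.004, "claw": -0.6}, {"tx": 4.4, "ty": 0, "tz": -0.2, "rx": -0.002, "ry": 0.005, "rz": -0.004, "claw": -0.6}, {"tx": 4.6, "ty": 0, "tz": -0.2, "rx": -0.002, "ry": 0.005, "rz": -0.004, "claw": -0.6}, {"tx": 4.6, "ty": 0, "tz": -0.2, "rx": -0.002, "ry": 0.005, "rz": -0.004, "claw": -0.6}]}}

```text
time_s: 13.55
tcp_pos: [0.4892, -0.0833, 0.0253]
orientation: [0.704, 0.063, -0.069, -0.704]
ft_force: [-15.7, -2.4, 10.7]
grip_width: 0.0704
```

{"name": "send_rows", "arguments": {"steps": [{"tx": 0.3, "ty": 0, "tz": 0, "rx": 0, "ry": 0, "rz": 0, "claw": -0.6}, {"tx": 0.4, "ty": 0, "tz": 0, "rx": 0, "ry": 0, "rz": 0, "claw": -0.6}, {"tx": 0.4, "ty": 0, "tz": 0, "rx": 0, "ry": 0, "rz": 0, "claw": -0.6}]}}

```text
time_s: 13.92
tcp_pos: [0.4891, -0.0833, 0.0254]
orientation: [0.704, 0.059, -0.072, -0.704]
ft_force: [-16.7, -2.0, 10.6]
grip_width: 0.07
```

```bash
python3 -c "
from h import *
go(f2w(-54,3,27),F[2]+np.pi/2)
"
```

```text
t 13.93 fix mm [-54.1   3.6  25.4] w [ 0.4891 -0.0833  0.0254] jaw ang in fix 89.95 F [-16.7  -2.   10.6] q6 -1.99 grip 0.07
shift cm [ 0.01 -0.16 -0.06] rotvec [-0.001  -0.0009 -0.0179]
```

{"name": "send_rows", "arguments": {"steps": [{"tx": -1.5, "ty": 0, "tz": 0, "rx": 0, "ry": 0, "rz": -0.015, "claw": -0.6}, {"tx": -1.5, "ty": -5, "tz": 1, "rx": 0, "ry": 0, "rz": -0.015, "claw": -0.136}, {"tx": 0, "ty": -9, "tz": 6, "rx": 0, "ry": 0.18, "rz": 0, "claw": -0.136}, {"tx": 3, "ty": -9, "tz": 11, "rx": 0, "ry": 0.36, "rz": 0, "claw": -0.136}, {"tx": 5, "ty": -9, "tz": 17, "rx": 0, "ry": 0.54, "rz": 0, "claw": -0.136}, {"tx": 5, "ty": -9, "tz": 23, "rx": 0, "ry": 0.72, "rz": 0, "claw": -0.136}, {"tx": 5, "ty": -9, "tz": 28.8, "rx": 0, "ry": 0.9, "rz": 0, "claw": -0.136}, {"tx": 5, "ty": -9, "tz": 28.8, "rx": 0, "ry": 1.08, "rz": 0, "claw": -0.136}]}}

```text
time_s: 14.92
tcp_pos: [0.4857, 0.212, 0.1148]
orientation: [0.648, -0.296, 0.285, -0.641]
ft_force: [0.0, -0.6, 0.8]
grip_width: 0.0503
```

```bash
python3 -c "
from h import *
from bench import r
go(f2w(-4,292,42.5),F[2])
"
```

```text
t 14.93 fix mm [ -2.8 294.3 114.8] w [0.4857 0.212  0.1148] jaw ang in fix 30.75 F [ 0.  -0.6  0.8] q6 -0.38 grip 0.0503
shift cm [ 0.21  7.23 -0.12] rotvec [ 0.0171  0.5366 -0.0064]
```

{"name": "send_rows", "arguments": {"steps": [{"tx": 0.1, "ty": 0, "tz": -0.1, "rx": 0, "ry": 0.18, "rz": 0, "claw": -0.136}, {"tx": 0.1, "ty": 0, "tz": -0.1, "rx": 0.01, "ry": 0.36, "rz": 0, "claw": -0.136}, {"tx": 0.1, "ty": 2, "tz": -0.1, "rx": 0.017, "ry": 0.537, "rz": -0.006, "claw": -0.136}, {"tx": 0.1, "ty": 5, "tz": -0.1, "rx": 0.017, "ry": 0.537, "rz": -0.006, "claw": -0.136}, {"tx": 0.1, "ty": 7.2, "tz": -0.1, "rx": 0.017, "ry": 0.537, "rz": -0.006, "claw": -0.136}, {"tx": 0.1, "ty": 7.2, "tz": -0.1, "rx": 0.017, "ry": 0.537, "rz": -0.006, "claw": -0.136}]}}

```text
time_s: 15.68
tcp_pos: [0.4828, 0.2098, 0.0409]
orientation: [0.546, -0.452, 0.45, -0.543]
ft_force: [-0.4, -0.0, -0.0]
grip_width: 0.0497
```

```bash
python3 -c "
from h import *
from bench import r
go(f2w(-4,280,42.5),F[2])
a=r.read_camera('top');cv2.imwrite('pics/t7c.png',cv2.resize(a[150:265,210:390],None,fx=4.4,fy=4.4,interpolation=2))
a=r.read_camera('side');cv2.imwrite('pics/s7c.png',cv2.resize(a[155:305,220:375],None,fx=4,fy=4,interpolation=2))
"
```

```text
t 15.68 fix mm [ -5.9 292.7  40.9] w [0.4828 0.2098 0.0409] jaw ang in fix -0.03 F [-0.4 -0.  -0. ] q6 0.16 grip 0.0497
shift cm [ 1.27 -0.16  0.19] rotvec [ 0.0042 -0.0005  0.0003]
```

View pics/s7c.png

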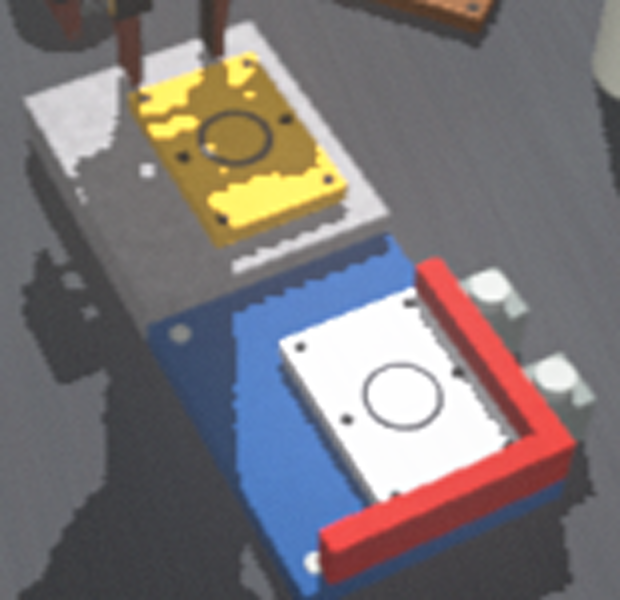

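View pics/t7c.png

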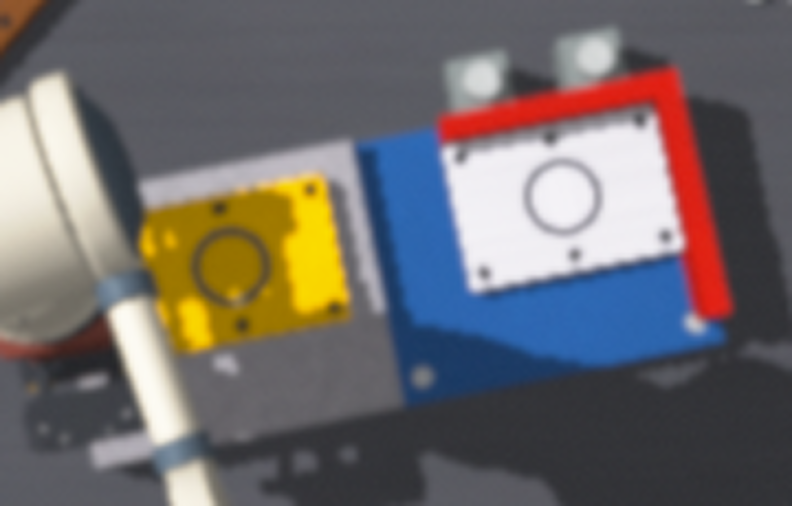

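{"name": "send_rows", "arguments": {"steps": [{"tx": 0.8, "ty": -0.15, "tz": 0.1, "rx": 0.004, "ry": 0, "rz": 0, "claw": -0.136}, {"tx": 1.4, "ty": -0.15, "tz": 0.1, "rx": 0.004, "ry": 0, "rz": 0, "claw": -0.136}, {"tx": 2.2, "ty": -0.15, "tz": 0.1, "rx": 0.004, "ry": 0, "rz": 0, "claw": -0.136}, {"tx": 3.2, "ty": -0.15, "tz": 0.1, "rx": 0.004, "ry": 0, "rz": 0, "claw": -0.136}, {"tx": 4.2, "ty": -0.15, "tz": 0.1, "rx": 0.004, "ry": 0, "rz": 0, "claw": -0.136}, {"tx": 5.2, "ty": -0.15, "tz": 0.1, "rx": 0.004, "ry": 0, "rz": 0, "claw": -0.136}, {"tx": 6.2, "ty": -0.15, "tz": 0.1, "rx": 0.004, "ry": 0, "rz": 0, "claw": -0.136}, {"tx": 6.8, "ty": -0.15, "tz": 0.1, "rx": 0.004, "ry": 0, "rz": 0, "claw": -0.136}]}}

```text
time_s: 16.77
tcp_pos: [0.4981, 0.1431, 0.045]
orientation: [-0.543, 0.451, -0.452, 0.545]
ft_force: [-1.3, 3.2, 3.2]
grip_width: 0.0496
```

```bash
python3 -c "
from h import *
from bench import r
go(f2w(-4,85,42.5),F[2])
a=r.read_camera('top');cv2.imwrite('pics/t8c.png',cv2.resize(a[150:265,210:390],None,fx=4.4,fy=4.4,interpolation=2))
a=r.read_camera('side');cv2.imwrite('pics/s8c.png',cv2.resize(a[155:305,220:375],None,fx=4,fy=4,interpolation=2))
"
```

```text
t 16.77 fix mm [ -3.3 224.3  45. ] w [0.4981 0.1431 0.045 ] jaw ang in fix -0.06 F [-1.3  3.2  3.2] q6 0.03 grip 0.0496
shift cm [13.93  0.25 -0.06] rotvec [-0.0042 -0.001  -0.0004]
```

View pics/s8c.png

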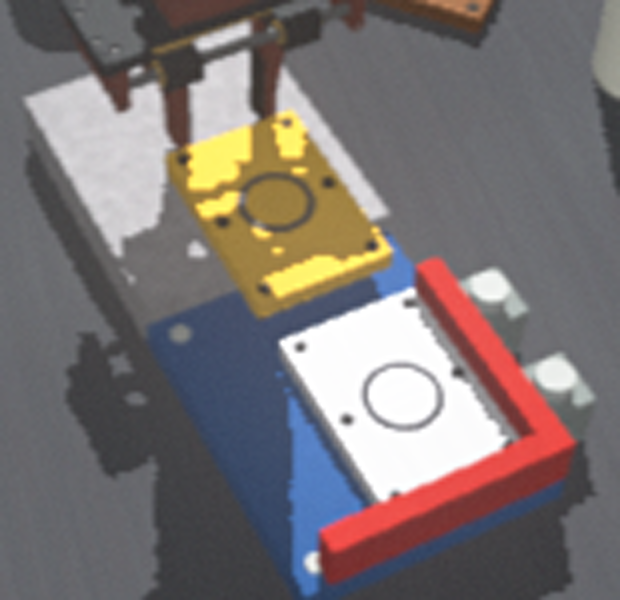

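View pics/t8c.png

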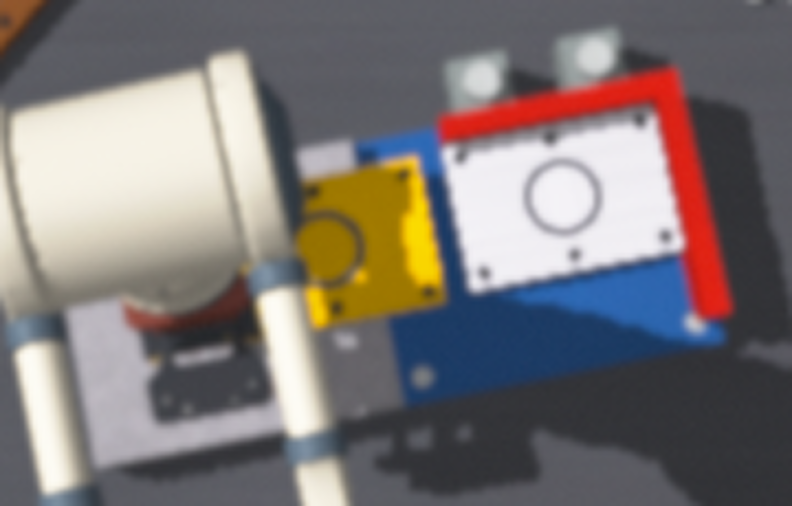

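{"name": "send_rows", "arguments": {"steps": [{"tx": 0.9, "ty": 0.2, "tz": -0.05, "rx": -0.004, "ry": 0, "rz": 0, "claw": -0.136}, {"tx": 1.9, "ty": 0.25, "tz": -0.05, "rx": -0.004, "ry": 0, "rz": 0, "claw": -0.136}, {"tx": 2.9, "ty": 0.25, "tz": -0.05, "rx": -0.004, "ry": 0, "rz": 0, "claw": -0.136}, {"tx": 3.9, "ty": 0.25, "tz": -0.05, "rx": -0.004, "ry": 0, "rz": 0, "claw": -0.136}, {"tx": 4.9, "ty": 0.25, "tz": -0.05, "rx": -0.004, "ry": 0, "rz": 0, "claw": -0.136}, {"tx": 5.9, "ty": 0.25, "tz": -0.05, "rx": -0.004, "ry": 0, "rz": 0, "claw": -0.136}, {"tx": 6.9, "ty": 0.25, "tz": -0.05, "rx": -0.004, "ry": 0, "rz": 0, "claw": -0.136}, {"tx": 7.5, "ty": 0.25, "tz": -0.05, "rx": -0.004, "ry": 0, "rz": 0, "claw": -0.136}]}}

```text
time_s: 17.88
tcp_pos: [0.5113, 0.0677, 0.0418]
orientation: [0.545, -0.452, 0.452, -0.543]
ft_force: [-0.8, 2.6, -1.1]
grip_width: 0.0499
```

```bash
python3 -c "
from h import *
from bench import r
go(f2w(-4,85,42.5),F[2])
a=r.read_camera('side');cv2.imwrite('pics/s9c.png',cv2.resize(a[155:305,220:375],None,fx=4,fy=4,interpolation=2))
"
```

```text
t 17.88 fix mm [ -4.4 147.8  41.8] w [0.5113 0.0677 0.0418] jaw ang in fix -0.12 F [-0.8  2.6 -1.1] q6 -0.12 grip 0.0499
shift cm [ 6.28 -0.06  0.05] rotvec [ 0.0013 -0.0021  0.0014]
```

View pics/s9c.png

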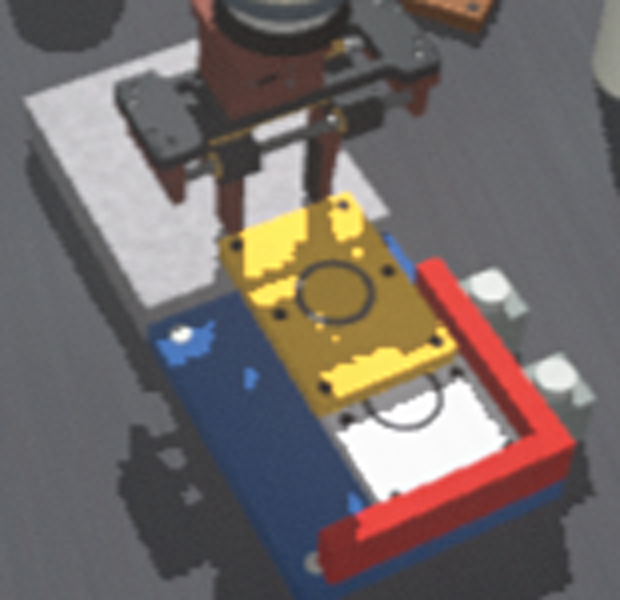

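{"name": "send_rows", "arguments": {"steps": [{"tx": 0.8, "ty": 0, "tz": 0.05, "rx": 0, "ry": 0, "rz": 0, "claw": -0.136}, {"tx": 1.6, "ty": 0, "tz": 0.05, "rx": 0, "ry": 0, "rz": 0, "claw": -0.136}, {"tx": 2.5, "ty": 0, "tz": 0.05, "rx": 0, "ry": 0, "rz": 0, "claw": -0.136}, {"tx": 3.4, "ty": 0, "tz": 0.05, "rx": 0, "ry": 0, "rz": 0, "claw": -0.136}, {"tx": 4.3, "ty": 0, "tz": 0.05, "rx": 0, "ry": 0, "rz": 0, "claw": -0.136}, {"tx": 5.1, "ty": 0, "tz": 0.05, "rx": 0, "ry": 0, "rz": 0, "claw": -0.136}, {"tx": 5.8, "ty": 0, "tz": 0.05, "rx": 0, "ry": 0, "rz": 0, "claw": -0.136}, {"tx": 6.2, "ty": 0, "tz": 0.05, "rx": 0, "ry": 0, "rz": 0, "claw": -0.136}]}}

```text
time_s: 18.92
tcp_pos: [0.5233, 0.0059, 0.042]
orientation: [0.545, -0.452, 0.452, -0.543]
ft_force: [-0.1, 1.1, -1.3]
grip_width: 0.05
```

{"name": "send_rows", "arguments": {"steps": [{"tx": 0.4, "ty": 0, "tz": 0, "rx": 0, "ry": 0, "rz": 0, "claw": -0.136}, {"tx": 0.7, "ty": 0, "tz": 0, "rx": 0, "ry": 0, "rz": 0, "claw": -0.136}, {"tx": 0.8, "ty": 0, "tz": 0, "rx": 0, "ry": 0, "rz": 0, "claw": -0.136}, {"tx": 0.8, "ty": 0, "tz": 0, "rx": 0, "ry": 0, "rz": 0, "claw": -0.136}]}}

```text
time_s: 19.42
tcp_pos: [0.5248, -0.0022, 0.0421]
orientation: [0.545, -0.452, 0.452, -0.543]
ft_force: [-0.2, 0.2, -0.5]
grip_width: 0.0497
```

```bash
python3 -c "
from h import *
from bench import r
go(f2w(-4,76,42),F[2])
a=r.read_camera('side');cv2.imwrite('pics/s10c.png',cv2.resize(a[155:305,220:375],None,fx=4,fy=4,interpolation=2))
"
```

```text
t 19.43 fix mm [-4.  76.6 42.1] w [ 0.5248 -0.0022  0.0421] jaw ang in fix -0.16 F [-0.2  0.2 -0.5] q6 -0.25 grip 0.0497
shift cm [0.06 0.01 0.  ] rotvec [ 0.0011 -0.0028  0.0025]
```

View pics/s10c.png

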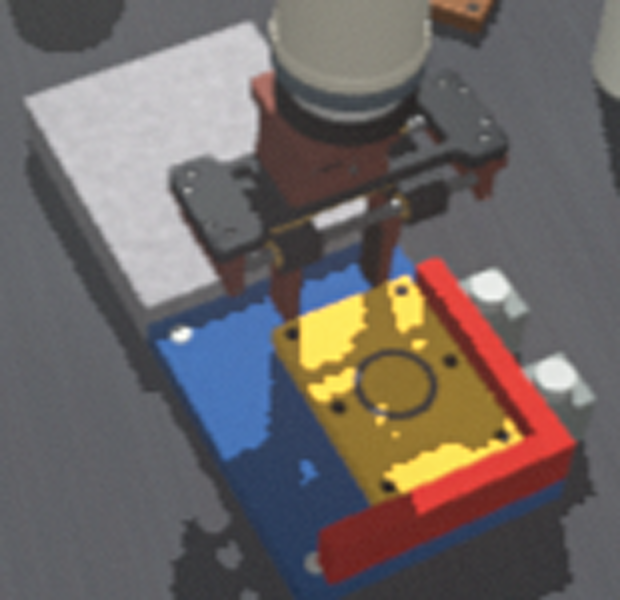

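{"name": "send_rows", "arguments": {"steps": [{"tx": 0.2, "ty": 0, "tz": 0, "rx": 0, "ry": -0.003, "rz": 0, "claw": -0.136}, {"tx": 0.3, "ty": 0, "tz": 0, "rx": 0, "ry": -0.003, "rz": 0, "claw": -0.136}, {"tx": 0.4, "ty": 0, "tz": 0, "rx": 0, "ry": -0.003, "rz": 0, "claw": -0.136}, {"tx": 0.4, "ty": 0, "tz": 0, "rx": 0, "ry": -0.003, "rz": 0, "claw": -0.136}]}}

```text
time_s: 19.98
tcp_pos: [0.5247, -0.0029, 0.0422]
orientation: [-0.545, 0.452, -0.449, 0.545]
ft_force: [-3.9, 11.4, 1.6]
grip_width: 0.0501
```

```bash
python3 -c "
from h import *
from bench import r
go(f2w(-4,76,42),F[2])
"
```

```text
t 19.98 fix mm [-4.3 75.9 42.2] w [ 0.5247 -0.0029  0.0422] jaw ang in fix 0.11 F [-3.9 11.4  1.6] q6 -0.26 grip 0.0501
shift cm [-0.01  0.02  0.03] rotvec [ 0.002   0.0019 -0.0037]
```

{"name": "send_rows", "arguments": {"steps": [{"tx": -1.0, "ty": 0, "tz": 0, "rx": 0, "ry": 0, "rz": 0, "claw": -0.136}, {"tx": -1.0, "ty": -4, "tz": 0, "rx": 0, "ry": 0, "rz": 0, "claw": -0.136}, {"tx": -1.0, "ty": -7, "tz": -2, "rx": 0, "ry": -0.18, "rz": 0, "claw": -0.6}, {"tx": 1, "ty": -7, "tz": -5, "rx": 0, "ry": -0.36, "rz": 0, "claw": -0.6}, {"tx": 4, "ty": -7, "tz": -9.1, "rx": 0, "ry": -0.54, "rz": 0, "claw": -0.6}, {"tx": 7.3, "ty": -7, "tz": -9.1, "rx": 0, "ry": -0.72, "rz": 0, "claw": -0.6}, {"tx": 7.3, "ty": -7, "tz": -9.1, "rx": 0, "ry": -0.9, "rz": 0, "claw": -0.6}, {"tx": 7.3, "ty": -7, "tz": -9.1, "rx": 0, "ry": -1.08, "rz": 0, "claw": -0.6}]}}

```text
time_s: 20.98
tcp_pos: [0.4492, -0.0927, 0.1125]
orientation: [-0.699, 0.106, -0.104, 0.7]
ft_force: [-0.2, 0.2, -0.9]
grip_width: 0.0705
```

```bash
python3 -c "
from h import *
from bench import r
go(f2w(-90,3,42),F[2]+np.pi/2)
"
```

```text
t 20.98 fix mm [-95.1   1.7 112.5] w [ 0.4492 -0.0927  0.1125] jaw ang in fix 62.25 F [-0.2  0.2 -0.9] q6 -1.55 grip 0.0705
shift cm [0.41 7.05 0.34] rotvec [-0.002  -0.4843 -0.0019]
```

{"name": "send_rows", "arguments": {"steps": [{"tx": 0, "ty": 0, "tz": 0, "rx": 0, "ry": -0.18, "rz": 0, "claw": -0.6}, {"tx": 0, "ty": 2, "tz": 0, "rx": 0, "ry": -0.36, "rz": 0, "claw": -0.6}, {"tx": 0, "ty": 5, "tz": 0, "rx": 0, "ry": -0.484, "rz": 0, "claw": -0.6}, {"tx": 0, "ty": 7.0, "tz": 0, "rx": 0, "ry": -0.484, "rz": 0, "claw": -0.6}, {"tx": 0, "ty": 7.0, "tz": 0, "rx": 0, "ry": -0.484, "rz": 0, "claw": -0.6}]}}

```text
time_s: 21.6
tcp_pos: [0.4481, -0.0924, 0.0411]
orientation: [-0.703, -0.064, 0.067, 0.705]
ft_force: [-0.1, -0.2, 0.3]
grip_width: 0.0701
```

```bash
python3 -c "
from h import *
from bench import r
go(f2w(-60,3,42),F[2]+np.pi/2)
"
```

```text
t 21.6 fix mm [-96.2   2.2  41.1] w [ 0.4481 -0.0924  0.0411] jaw ang in fix 89.97 F [-0.1 -0.2  0.3] q6 -2.04 grip 0.0701
shift cm [ 3.62 -0.11  0.08] rotvec [-0.0031 -0.0005 -0.0041]
```

{"name": "send_rows", "arguments": {"steps": [{"tx": 1.5, "ty": -0.1, "tz": 0, "rx": -0.003, "ry": 0, "rz": 0, "claw": -0.6}, {"tx": 2.7, "ty": -0.1, "tz": 0, "rx": -0.003, "ry": 0, "rz": 0, "claw": -0.6}, {"tx": 3.2, "ty": -0.1, "tz": 0, "rx": -0.003, "ry": 0, "rz": 0, "claw": -0.6}, {"tx": 3.6, "ty": -0.1, "tz": 0, "rx": -0.003, "ry": 0, "rz": 0, "claw": -0.6}, {"tx": 3.9, "ty": -0.1, "tz": 0, "rx": -0.003, "ry": 0, "rz": 0, "claw": -0.6}, {"tx": 4.2, "ty": -0.1, "tz": 0, "rx": -0.003, "ry": 0, "rz": 0, "claw": -0.6}, {"tx": 4.4, "ty": -0.1, "tz": 0, "rx": -0.003, "ry": 0, "rz": 0, "claw": -0.6}, {"tx": 4.5, "ty": -0.1, "tz": 0, "rx": -0.003, "ry": 0, "rz": 0, "claw": -0.6}]}}

```text
time_s: 22.6
tcp_pos: [0.4895, -0.0847, 0.0421]
orientation: [0.704, 0.062, -0.07, -0.704]
ft_force: [-17.9, -1.2, 12.1]
grip_width: 0.0702
```

{"name": "send_rows", "arguments": {"steps": [{"tx": 0.3, "ty": 0, "tz": 0, "rx": 0, "ry": 0, "rz": 0, "claw": -0.6}, {"tx": 0.4, "ty": 0, "tz": 0, "rx": 0, "ry": 0, "rz": 0, "claw": -0.6}, {"tx": 0.4, "ty": 0, "tz": 0, "rx": 0, "ry": 0, "rz": 0, "claw": -0.6}]}}

```text
time_s: 22.98
tcp_pos: [0.4895, -0.0847, 0.0421]
orientation: [0.704, 0.058, -0.073, -0.704]
ft_force: [-20.1, -3.1, 13.0]
grip_width: 0.0702
```

```bash
python3 -c "
from h import *
from bench import r
go(f2w(-54,3,42),F[2]+np.pi/2)
"
```

```text
t 22.98 fix mm [-54.    2.   42.1] w [ 0.4895 -0.0847  0.0421] jaw ang in fix 89.94 F [-20.1  -3.1  13. ] q6 -1.99 grip 0.0702
shift cm [0.   0.01 0.1 ] rotvec [-0.0009 -0.001  -0.0211]
```

{"name": "send_rows", "arguments": {"steps": [{"tx": -1.5, "ty": 0, "tz": 0, "rx": 0, "ry": 0, "rz": -0.02, "claw": -0.6}, {"tx": -2.0, "ty": -5, "tz": 0, "rx": 0, "ry": 0, "rz": -0.02, "claw": -0.2}, {"tx": 0, "ty": -7, "tz": 3, "rx": 0, "ry": 0.18, "rz": -0.02, "claw": -0.136}, {"tx": 5.4, "ty": -7, "tz": 9.3, "rx": 0, "ry": 0.36, "rz": 0, "claw": -0.136}, {"tx": 5.4, "ty": -7, "tz": 9.3, "rx": 0, "ry": 0.54, "rz": 0, "claw": -0.136}, {"tx": 5.4, "ty": -7, "tz": 9.3, "rx": 0, "ry": 0.72, "rz": 0, "claw": -0.136}, {"tx": 5.4, "ty": -7, "tz": 9.3, "rx": 0, "ry": 0.9, "rz": 0, "claw": -0.136}, {"tx": 5.4, "ty": -7, "tz": 9.3, "rx": 0, "ry": 1.08, "rz": 0, "claw": -0.136}]}}

```text
time_s: 23.98
tcp_pos: [0.5275, 0.0172, 0.1108]
orientation: [0.641, -0.313, 0.302, -0.633]
ft_force: [-0.2, 0.2, -0.5]
grip_width: 0.0497
```

```bash
python3 -c "
from h import *
from bench import r
go(f2w(0,95,27),F[2])
"
```

```text
t 23.98 fix mm [  2.2  95.2 110.8] w [0.5275 0.0172 0.1108] jaw ang in fix 27.75 F [-0.2  0.2 -0.5] q6 -0.7 grip 0.0497
shift cm [ 0.    8.38 -0.06] rotvec [ 0.0192  0.4843 -0.0059]
```

{"name": "send_rows", "arguments": {"steps": [{"tx": 0, "ty": 0, "tz": 0, "rx": 0, "ry": 0.18, "rz": 0, "claw": -0.136}, {"tx": 0, "ty": 1, "tz": 0, "rx": 0.01, "ry": 0.36, "rz": 0, "claw": -0.136}, {"tx": 0, "ty": 4, "tz": 0, "rx": 0.019, "ry": 0.484, "rz": -0.006, "claw": -0.136}, {"tx": 0, "ty": 7, "tz": 0, "rx": 0.019, "ry": 0.484, "rz": -0.006, "claw": -0.136}, {"tx": 0, "ty": 8.3, "tz": 0, "rx": 0.019, "ry": 0.484, "rz": -0.006, "claw": -0.136}, {"tx": 0, "ty": 8.3, "tz": 0, "rx": 0.019, "ry": 0.484, "rz": -0.006, "claw": -0.136}]}}

```text
time_s: 24.72
tcp_pos: [0.5255, 0.0171, 0.0271]
orientation: [0.545, -0.452, 0.451, -0.544]
ft_force: [-0.1, 0.5, 0.2]
grip_width: 0.0499
```

```bash
python3 -c "
from h import *
from bench import r
go(f2w(0,76,27),F[2])
"
```

```text
t 24.73 fix mm [ 0.2 95.4 27.1] w [0.5255 0.0171 0.0271] jaw ang in fix 0.02 F [-0.1  0.5  0.2] q6 -0.22 grip 0.0499
shift cm [ 1.94  0.01 -0.02] rotvec [ 0.0013  0.0003 -0.0003]
```

{"name": "send_rows", "arguments": {"steps": [{"tx": 0.8, "ty": 0, "tz": 0, "rx": 0, "ry": 0, "rz": 0, "claw": -0.136}, {"tx": 1.4, "ty": 0, "tz": 0, "rx": 0, "ry": 0, "rz": 0, "claw": -0.136}, {"tx": 1.7, "ty": 0, "tz": 0, "rx": 0, "ry": 0, "rz": 0, "claw": -0.136}, {"tx": 1.8, "ty": 0, "tz": 0, "rx": 0, "ry": 0, "rz": 0, "claw": -0.136}, {"tx": 2.0, "ty": 0, "tz": 0, "rx": 0, "ry": 0, "rz": 0, "claw": -0.136}, {"tx": 2.2, "ty": 0, "tz": 0, "rx": 0, "ry": 0, "rz": 0, "claw": -0.136}, {"tx": 2.4, "ty": 0, "tz": 0, "rx": 0, "ry": 0, "rz": 0, "claw": -0.136}, {"tx": 2.4, "ty": 0, "tz": 0, "rx": 0, "ry": 0, "rz": 0, "claw": -0.136}]}}

```text
time_s: 25.72
tcp_pos: [0.5291, -0.0019, 0.0273]
orientation: [-0.543, 0.453, -0.448, 0.547]
ft_force: [-5.3, 15.0, 4.4]
grip_width: 0.0498
```

```bash
python3 -c "
from h import *
from bench import r
go(f2w(0,76,27),F[2])
"
```

```text
t 25.73 fix mm [ 0.2 76.1 27.3] w [ 0.5291 -0.0019  0.0273] jaw ang in fix 0.14 F [-5.3 15.   4.4] q6 -0.26 grip 0.0498
shift cm [ 0.01  0.03 -0.02] rotvec [ 0.0017  0.0025 -0.0089]
```

{"name": "send_rows", "arguments": {"steps": [{"tx": -1.0, "ty": 0, "tz": 0, "rx": 0, "ry": 0, "rz": 0, "claw": -0.136}, {"tx": -1.2, "ty": -6, "tz": 0, "rx": 0, "ry": 0, "rz": 0, "claw": 1}, {"tx": -1, "ty": -12, "tz": 0, "rx": 0, "ry": 0, "rz": 0, "claw": 1}, {"tx": -1, "ty": -12, "tz": 0, "rx": 0, "ry": 0, "rz": 0, "claw": 1}]}}

```text
time_s: 26.22
tcp_pos: [0.5304, 0.0067, 0.154]
orientation: [-0.541, 0.45, -0.451, 0.549]
ft_force: [-0.6, -0.2, -0.4]
grip_width: 0.0234
```

```bash
python3 -c "
from h import *
from bench import r
go([.477,-.3655,.1],F[2])
"
```

```text
t 26.23 fix mm [  3.1  84.3 154. ] w [0.5304 0.0067 0.154 ] jaw ang in fix 0.14 F [-0.6 -0.2 -0.4] q6 -0.24 grip 0.0234
shift cm [ 35.58   5.08 -12.29] rotvec [-0.0089  0.0024 -0.0057]
```

{"name": "send_rows", "arguments": {"steps": [{"tx": 10, "ty": 0, "tz": -3, "rx": 0, "ry": 0, "rz": 0, "claw": 1}, {"tx": 20, "ty": 0, "tz": -7, "rx": 0, "ry": 0, "rz": 0, "claw": 1}, {"tx": 35.6, "ty": 0, "tz": -12.3, "rx": 0, "ry": 0, "rz": 0, "claw": 1}, {"tx": 35.6, "ty": 0, "tz": -12.3, "rx": -0.009, "ry": 0, "rz": -0.006, "claw": 1}, {"tx": 35.6, "ty": 0, "tz": -12.3, "rx": -0.009, "ry": 0, "rz": -0.006, "claw": 1}, {"tx": 35.6, "ty": 3, "tz": -12.3, "rx": -0.009, "ry": 0, "rz": -0.006, "claw": 1}, {"tx": 35.6, "ty": 5, "tz": -12.3, "rx": -0.009, "ry": 0, "rz": -0.006, "claw": 1}, {"tx": 35.6, "ty": 5, "tz": -12.3, "rx": -0.009, "ry": 0, "rz": -0.006, "claw": 1}]}}

```text
time_s: 27.22
tcp_pos: [0.4751, -0.3653, 0.0969]
orientation: [0.545, -0.453, 0.449, -0.545]
ft_force: [0.6, 0.3, -0.3]
grip_width: 0.0002
```

```bash
python3 -c "
from h import *
from bench import r
go([.477,-.3655,.08],F[2])
a=r.read_camera('top');cv2.imwrite('pics/t11.png',a);cv2.imwrite('pics/t11c.png',cv2.resize(a[140:250,300:480],None,fx=4.4,fy=4.4,interpolation=2))
a=r.read_camera('side');cv2.imwrite('pics/s11.png',a);cv2.imwrite('pics/s11c.png',cv2.resize(a[200:320,250:380],None,fx=5,fy=5,interpolation=2));
cv2.imwrite('pics/s11b.png',cv2.resize(a[270:420,260:420],None,fx=4,fy=4,interpolation=2));
"
```

```text
t 27.23 fix mm [-120.3 -271.    96.9] w [ 0.4751 -0.3653  0.0969] jaw ang in fix 0.04 F [ 0.6  0.3 -0.3] q6 -0.9 grip 0.0002
shift cm [0.06 1.69 0.19] rotvec [ 0.0043  0.0007 -0.0048]
```

View pics/s11c.png

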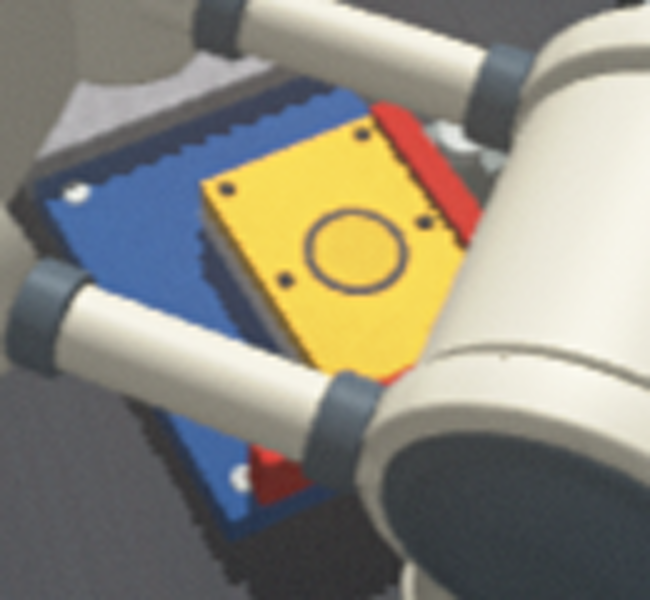

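View pics/t11c.png

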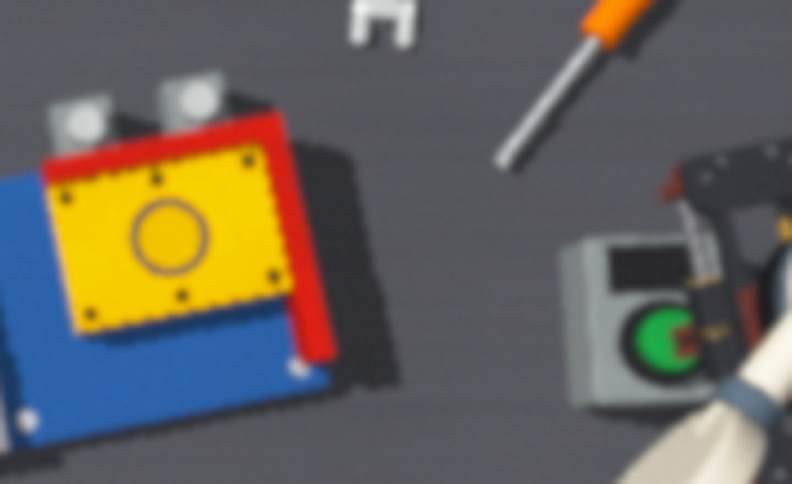

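View pics/s11b.png

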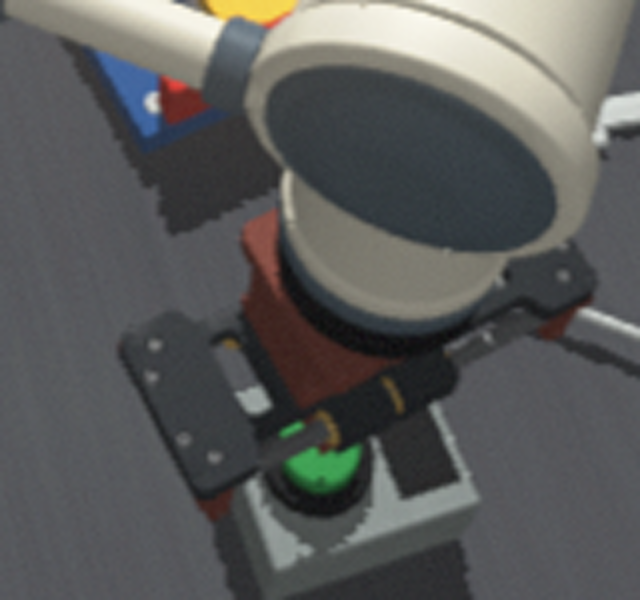

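{"name": "send_rows", "arguments": {"steps": [{"tx": 0.05, "ty": 1.0, "tz": 0.2, "rx": 0, "ry": 0, "rz": 0, "claw": 1}, {"tx": 0.05, "ty": 2.0, "tz": 0.2, "rx": 0, "ry": 0, "rz": 0, "claw": 1}, {"tx": 0.05, "ty": 2.7, "tz": 0.2, "rx": 0, "ry": 0, "rz": 0, "claw": 1}, {"tx": 0.05, "ty": 2.7, "tz": 0.2, "rx": 0, "ry": 0, "rz": 0, "claw": 1}]}}

```text
time_s: 27.82
tcp_pos: [0.4788, -0.3647, 0.0729]
orientation: [-0.545, 0.451, -0.45, 0.545]
ft_force: [0.2, -0.4, 0.7]
grip_width: 0.0004
```

{"name": "send_rows", "arguments": {"steps": [{"tx": 0, "ty": 0.2, "tz": 0, "rx": 0, "ry": 0, "rz": 0, "claw": 1}, {"tx": 0, "ty": 0.4, "tz": 0, "rx": 0, "ry": 0, "rz": 0, "claw": 1}, {"tx": 0, "ty": 0.4, "tz": 0, "rx": 0, "ry": 0, "rz": 0, "claw": 1}]}}

```text
time_s: 28.2
tcp_pos: [0.4791, -0.3649, 0.0695]
orientation: [-0.545, 0.451, -0.45, 0.545]
ft_force: [-0.6, -0.4, 2.9]
grip_width: 0.0003
```

{"name": "send_rows", "arguments": {"steps": [{"tx": 0, "ty": 0.2, "tz": 0, "rx": 0, "ry": 0, "rz": 0, "claw": 1}, {"tx": 0, "ty": 0.4, "tz": 0, "rx": 0, "ry": 0, "rz": 0, "claw": 1}, {"tx": 0, "ty": 0.4, "tz": 0, "rx": 0, "ry": 0, "rz": 0, "claw": 1}]}}

```text
time_s: 28.58
tcp_pos: [0.4791, -0.365, 0.0663]
orientation: [-0.545, 0.45, -0.45, 0.545]
ft_force: [-1.6, 1.9, 6.4]
grip_width: 0.0002
```

{"name": "send_rows", "arguments": {"steps": [{"tx": 0, "ty": 0.2, "tz": 0, "rx": 0, "ry": 0, "rz": 0, "claw": 1}, {"tx": 0, "ty": 0.3, "tz": 0, "rx": 0, "ry": 0, "rz": 0, "claw": 1}, {"tx": 0, "ty": 0.3, "tz": 0, "rx": 0, "ry": 0, "rz": 0, "claw": 1}]}}

```text
time_s: 28.95
tcp_pos: [0.4792, -0.365, 0.0661]
orientation: [-0.545, 0.45, -0.451, 0.545]
ft_force: [-5.0, 4.7, 15.3]
grip_width: 0.0007
```

{"name": "send_rows", "arguments": {"steps": [{"tx": 0, "ty": 0.2, "tz": 0, "rx": 0, "ry": 0, "rz": 0, "claw": 1}, {"tx": 0, "ty": 0.3, "tz": 0, "rx": 0, "ry": 0, "rz": 0, "claw": 1}, {"tx": 0, "ty": 0.3, "tz": 0, "rx": 0, "ry": 0, "rz": 0, "claw": 1}]}}

```text
time_s: 29.32
tcp_pos: [0.4792, -0.3651, 0.0661]
orientation: [0.545, -0.449, 0.451, -0.545]
ft_force: [-5.6, 3.9, 15.4]
grip_width: 0.0005
```

{"name": "send_rows", "arguments": {"steps": [{"tx": 0, "ty": -1, "tz": 0, "rx": 0, "ry": 0, "rz": 0, "claw": 1}, {"tx": 0, "ty": -3, "tz": 0, "rx": 0, "ry": 0, "rz": 0, "claw": 1}, {"tx": 0, "ty": -8, "tz": 0, "rx": 0, "ry": 0, "rz": 0, "claw": 1}, {"tx": 2, "ty": -14, "tz": -4, "rx": 0, "ry": 0, "rz": 0, "claw": 1}, {"tx": 5, "ty": -16, "tz": -8, "rx": 0, "ry": 0, "rz": 0, "claw": 1}, {"tx": 8, "ty": -16, "tz": -8, "rx": 0, "ry": 0, "rz": 0, "claw": 1}, {"tx": 8, "ty": -16, "tz": -8, "rx": 0, "ry": 0, "rz": 0, "claw": 1}, {"tx": 8, "ty": -16, "tz": -8, "rx": 0, "ry": 0, "rz": 0, "claw": 1}]}}

```text
time_s: 30.32
tcp_pos: [0.4155, -0.4579, 0.2257]
orientation: [-0.545, 0.45, -0.451, 0.545]
ft_force: [1.2, 0.7, -0.7]
grip_width: 0.0008
```

```bash
python3 -c "
from h import *
from bench import r
state()
a=r.read_camera('top');cv2.imwrite('pics/t12.png',a);cv2.imwrite('pics/t12c.png',cv2.resize(a[150:265,300:480],None,fx=4.4,fy=4.4,interpolation=2))
a=r.read_camera('side');cv2.imwrite('pics/s12.png',a);
cv2.imwrite('pics/s12c.png',cv2.resize(a[200:320,250:380],None,fx=5,fy=5,interpolation=2));
"
```

```text
t 30.32 fix mm [-196.1 -350.9  225.7] w [ 0.4155 -0.4579  0.2257] jaw ang in fix 0.19 F [ 1.2  0.7 -0.7] q6 -1.08 grip 0.0008
```

View pics/t12c.png

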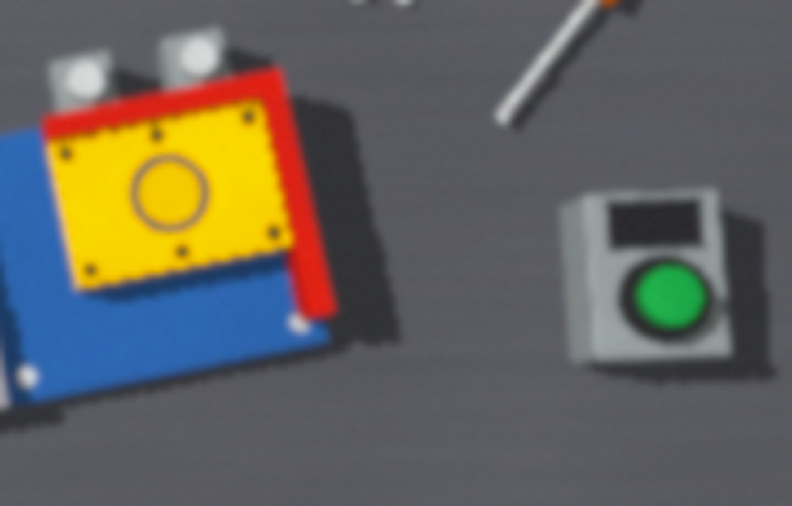

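View pics/s12.png

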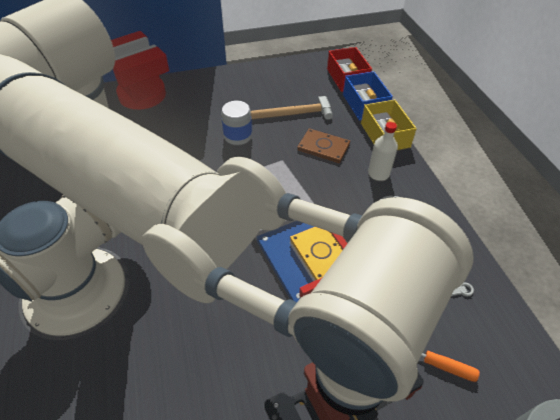

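View pics/s12c.png

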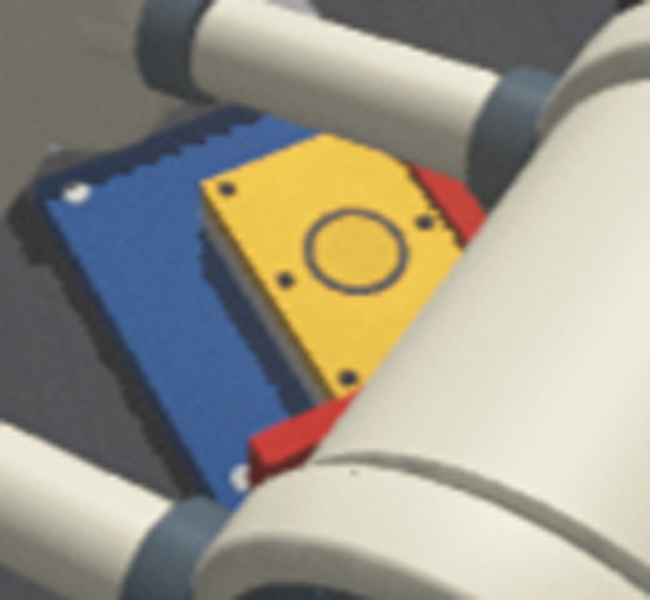

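The pile is flush against both stops, the button has come back up, and the arm touches nothing, so I'm handing the job in.

```bash
python3 -c "
from bench import r
print(r.close_job())"
```

```text
the job is handed in; nothing more can be done
None
```

The pile is built in the red corner, the start button has been pressed and released, and the job is handed in at about 30 s of the 72 s allowed.

**What I did:** I squared the yellow plate on the ledge, then pushed the aluminium plate against the back stop and the side stop. I slid the yellow plate across the gap onto it and pushed it against both stops too. With both plates in place, I pressed the green button fully down and let it rise.

**Last checks:**
- **Flushness by touch:** both plates stopped at the same finger positions. In the back-stop direction these were -54.0 and -54.1 mm, and in the side-stop direction 75.9 mm for each, with 76.1 mm on a final push of both together.
- **Flushness by camera:** the final top view shows the yellow plate tight against both stops. In the side view, partly hidden by the arm, its open-side edge lies in line with the aluminium plate below.
- **Button:** the fingers stopped hard at z = 66.1 mm, about 6 mm below first contact, with roughly 15 N on it. In the last top picture it looks the same as before the press, so I take it to be up.
- **Forces:** the highest wrist force I read was about 33 N, well under the 120 N limit.

**Disagreements:** the stop positions are about 1 mm off my camera estimate of the fixture's position, which is within the 2 mm calibration tolerance. The button top was also higher than triangulated, at about 72 mm instead of 67 mm.

I saw no sign that anything else on the bench moved, but I didn't measure the other items.

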